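# Secure the parade cart's wheel with a hairpin clip

### The arm

A 7-joint arm with a two-finger parallel gripper is mounted at the origin on the work surface. World frame = base frame: x ahead of the robot, y to its left, z up, the work surface at z = 0. Lengths are in m, angles in rad, forces in N, time in s.
With the tool pointing down it reaches from about 0.4 to 0.875 m from the base axis. Payload 4.4 kg.
Tool frame: the origin (TCP) lies on the centre line of the jaws, within the pads' length; the fingertips stand 25 mm ahead of it and the grasp point (between the pads) lies 6 mm ahead of it; z points along the fingers, y is the direction in which the jaws open and shut (so a half turn about z gives the same grasp; the last joint's range is limited). The gripper opens to 85 mm and grips with 20 to 120 N. Pads are 22 mm wide; open, the fingers measure 114 mm over their backs; the gripper's body (76 mm by 85 mm) begins 54 mm behind the grasp point. The pads swing forward as they close: fully open they stand 13 mm farther back than shut.
Start: joints at [-1.286, 0.628, 0.038, 1.517, -0.027, 0.996, -0.02], TCP at [0.223, 0.61, 0.256] pointing down, gripper open.
Joint ranges: [-3.06, 3.06], [-0.37, 2.12], [-1.25, 1.32], [0.18, 2.47], [-1.1, 4.24], [0.23, 1.98], [-2.94, 2.94]. Speed limits (rad/s): [2.57, 2.57, 3.14, 3.14, 3.14, 3.14, 3.14].

### API

Orientations are given as [roll, pitch, yaw] about the fixed x, y, z axes, in that order (R = Rz(yaw) Ry(pitch) Rx(roll)).
In Python, from rig import status, optics, ctrl gives the robot as it stands.
- The arm moves only by the shell command python3 -m inch 'ROWS' [FORCE]. ROWS is JSON, one flat list of numbers, 7 for each row, row after row: the shift along the tool's x, y, z as a fraction of full scale, then the turn, a rotation vector about the tool's x, y, z as a fraction of full scale, then the opening, from -1 (shut) to 1 (fully open), so that 0 is half open. In form: [x, y, z, wx, wy, wz, hand, x, y, z, wx, wy, wz, hand, ...]. A call has 1 to 12 rows; each row shifts and turns the commanded pose from where the row before left it, along the tool's axes as they then stand; what a row does not reach is not made up. Full scale, the value 1, is 0.6 m for a shift and pi/4 rad for a turn. A row lasts 1/8 s, in which the tool goes at most 62.5 mm and 10.7 degrees, less where a joint would pass 70% of its speed; a pose out of reach is approached as far as the arm can. A call with a number of a shift or a turn outside -1 to 1 is refused whole. A call with a gripper value outside its range is refused whole. The fingers move at their own pace and stop on an object; FORCE is the grip in N (left out, the last holds). Time passes only in rows, so rows that do not move let the fingers close. It gives the time, the measured TCP pose, the force and the opening at its end, in the units of the state.
- status.get_state(): the state, without advancing time (a new reading comes with each control period).
- optics.camera(name): name is "scene" or "top" or "wrist"; returns the picture (420x560x3 uint8, red, green, blue); there is no depth.
- optics.camera_model(name): a dict with "intrinsics" (3x3 intrinsics, pixels), "extrinsics" (4x4, takes a point from camera to world coordinates); the wrist camera has in their place "tool_from_camera" (4x4, takes a point from camera to tool coordinates, whose origin is the TCP and whose axes are the flange's). Camera axes: x right, y up, looking along -z (the intrinsics and any distortion apply to the point x, -y, -z); pixel columns grow to the right and rows downward; lengths in m; the calibration is good to about 2 mm. A picture is of the moment at which its call begins: read the wrist's pose just before it. camera_model takes no time and is no camera call.
- ctrl.close_job(): hands the job in, once; it reports no verdict.
The state is a dict: "time_s": time; "joint_pos": joint angles; "joint_vel": joint speeds; "joint_torque": joint torques, N m; "ee_pos": TCP position; "ee_rot": TCP orientation; "contact_force": force on the tool from outside, world axes, zero at the start; "ft_torque": the same for the moment, N m; "finger_gap": opening from 0.0 (shut) to 1.0 (fully open).
Only numpy, scipy, OpenCV 4.12 (cv2) and the standard library are available. Lean on these libraries where they do the work, as an engineer would, in place of code of your own. Each camera call takes 0.05 s, during which the arm holds its last target.

### The job

The parade cart's side rail lies on the table with its axles standing up; its far wheel is already secured and the near one is only slipped on. Drop the thick steel collar over the near axle so that it sits flat on the wheel's hub, then slide the steel hairpin clip through the cross hole in that axle until its sprung leg snaps round the shank and hugs it, and leave both there. Ease the clip in by feel, without forcing it.

Things in the scene. Friction and masses are not known exactly. Their poses are not given: they have to be found in the camera images.
- frame: side rail of a cart, fixed: timber 370 mm long (x from -65 to +305 mm), 95 mm wide, 45 mm thick, lying flat. Origin: underside of the timber below the near axle; z up, x along the timber to the far axle 220 mm away. Two upright steel axles of 22 mm diameter, each through a wheel of 125 mm lying flat (top of the tyre 94 mm above the table). The near wheel turns freely.
- hub_face (a point): centre of the flat face of the near wheel's hub, on the axle's centre line, 102 mm above the table. Hub 40 mm across, its face 8 mm above the tyre. The collar is to lie flat on it, round the axle.
- far_axle (a point): point on the far axle's centre line, 132 mm above the table. That wheel is the finished example: its collar and clip are in place and fixed.
- hole_mid (a point): point on the near axle's centre line, 132 mm above the table, fixed to the rail: the middle of where the cross hole can lie. The axle can slide endwise in its bearing, so the hole's centre is up to 10 mm above or below it; not measured, see or feel it. The axle's flat end is always 12 mm above the hole's centre; its last 5 mm taper to 14 mm diameter. Pushes below 50 N do not shift the axle.
- axle (a joint): turn of the near axle in its bearing (rad, counterclockwise from above; turns by hand with 0.06 N m). The level cross hole goes right through, 7.5 mm wide and high. At 0 it runs along the frame's y axis, at a along that axis turned by a about z. The clip may enter from either end.
- collar: plain steel collar (spacer ring), outside 42 mm, bore 25 mm, 14 mm high, 90 g, lying flat on the table. Origin: centre of its underside. It is the thick one; the small thin washer (28 mm) is not it.
- tin: closed flat dark tin of screws, 60 mm (its x) by 110 mm (its y) by 30 mm high, 0.5 kg, on the table. Origin: centre of its underside. The clip lies across it.
- clip: hairpin clip (R-clip) of 5 mm steel spring wire, 117 mm long, 60 g, lying flat across the tin, loop overhanging the tin's -x side. Origin: the point of the straight leg that must reach the axle's centre line, on the wire's underside (wire centre 2.5 mm above). x along the straight leg (y = 0) to its tip at x = +34 mm, y towards the sprung leg, z up. Left in the hole it may droop 0.2 rad.
- clip_loop (a point): middle of the clip's loop, the rigid end to hold, at wire height: x = -60, y = +10 mm from the clip's origin. Two parallel wires along the clip's x, at y = 0 and +20 mm from x = -44 to -70 mm (25 mm over the outsides), closed by a round bend ending at x = -82 mm. The tin's edge is about 20 mm from this point; the wire is 30 to 35 mm above the table.
- clip_tip (a point): round tip of the clip's straight leg, at the wire's centre; it enters the cross hole.
- clip_leg (a joint): opening of the sprung leg (rad): 0 closed, also (below 0.02) when it hugs the axle. The leg runs from the loop, bows out round the origin to fit the axle, comes in to y = 7 mm at x = +13 mm (throat) and flares to y = 16 mm at x = +34 mm. Passing the throat over the axle opens it about 0.08 and takes 6 to 14 N of push; then it snaps shut. Pushing on beyond takes more.

How it is judged:
On the way, in this order (a step that is already met when the one before it is completed fails the run):
1. the collar sits flat on the near wheel's hub, round the axle (horizontal distance between collar and hole_mid below 0.003 m and z of collar in the frame of frame between 0.1 and 0.1045 m and angle between collar's own z axis and vertical below 0.1 rad), for 0.2 s.
2. the clip is through the cross hole and its sprung leg hugs the axle (horizontal distance between clip and hole_mid below 0.004 m and z of clip in the frame of frame between 0.1155 and 0.143 m and value of joint clip_leg below 0.03 rad), for 0.2 s.
At the end, for the whole second after the job is handed in: Collar flat on the near hub (within 3 mm of the axle's centre line, 2.5 mm of the hub face); clip through that axle's cross hole, origin within 4 mm of the centre line, leg closed round the axle (below 0.03 rad), tilt below 0.3 rad; both at rest (all of step 1 and all of step 2 and angle between clip's own z axis and vertical below 0.3 rad and linear speed of each of clip, collar below 0.02 m/s); the robot touches nothing.
It fails at once if the clip forced against the cart rail, its wheel or axle with more than 20 N (contact force between clip and frame above 20 N).
It also fails if it takes over 64 s, if anything falls off the work surface, if the arm or the gripper's body presses on something with over 40 N, if the wrist force passes 120 N, or if a joint passes its speed limit or range.

## Working session

There is one attempt and no reset: what is moved stays moved. The work goes in short steps, Python scripts to look and compute and a shell command to move; the robot and the scene stay as the last step left them, time stands still between calls to the robot, and variables do not carry over. Pictures are saved under pics/ and viewed, and the job is handed in when it is done.

```bash
ls; mkdir -p pics
python3 - <<'E'
from rig import status, optics
import cv2, json
s=status.get_state(); print(s)
for n in ["scene","top","wrist"]:
    im=optics.camera(n); cv2.imwrite(f"pics/a_{n}.png",im[:,:,::-1])
    m=optics.camera_model(n); print(n,{k:(v.tolist() if hasattr(v,'tolist') else v) for k,v in m.items()})
E
```

```text
pics
{'time_s': 0.0, 'joint_pos': array([-1.28578832,  0.62935875,  0.0384372 ,  1.51837137, -0.02700109,
        0.99630338, -0.0199961 ]), 'joint_vel': array([ 0.00094436,  0.00158831, -0.00114018,  0.00045612,  0.00107911,
       -0.00039232,  0.00047918]), 'joint_torque': array([ 6.77441294e-04, -5.63406551e+01,  1.22693505e+00, -1.93448710e+01,
        1.11808433e-02,  1.02063100e-02, -6.13121159e-06]), 'ee_pos': array([0.22314634, 0.60987621, 0.25537971]), 'ee_rot': array([-3.13966980e+00,  2.24914372e-05,  2.79079174e+00]), 'contact_force': array([0.54236593, 0.0296789 , 0.04089283]), 'ft_torque': array([0.00269116, 0.01246356, 0.08130284]), 'finger_gap': 1.002393964792577}
scene {'intrinsics': [[449.6388719418189, 0.0, 276.7120634457029], [0.0, 449.6388719418189, 211.08745133565836], [0.0, 0.0, 1.0]], 'extrinsics': [[-0.8900496058593408, -0.25855257362124057, 0.37544941840874524, 1.006555204990472], [0.45576354710337524, -0.5219611735624965, 0.7209966174851381, 0.7218299920671956], [0.009554488022993801, 0.8128389139104341, 0.5824101748695023, 0.6825533829495342], [0.0, 0.0, 
[... 179 characters left out ...]
0.9866468228465186, -0.16246705410724674, 0.44202313539479543], [-0.9998457214050556, 0.01351289070233204, 0.011222084158961938, 0.009326438043684493], [0.013267633226037152, 0.16231281142207235, 0.9866501513489175, 1.143833957557472], [0.0, 0.0, 0.0, 1.0]]}
wrist {'intrinsics': [[289.0557978162853, 0.0, 278.04215047954204], [0.0, 289.0557978162853, 208.73949403303695], [0.0, 0.0, 1.0]], 'tool_from_camera': [[0.0008000498628945778, 0.9529569265159598, 0.3031046949908037, 0.07744920875327257], [0.9999996060311975, -0.0006458625532478013, -0.0006089326792205232, 0.0010101012319353453], [-0.0003845226422371093, 0.3031050627535173, -0.95295706780291, -0.11880897231350229], [0.0, 0.0, 0.0, 1.0]]}
```

View pics/a_scene.png

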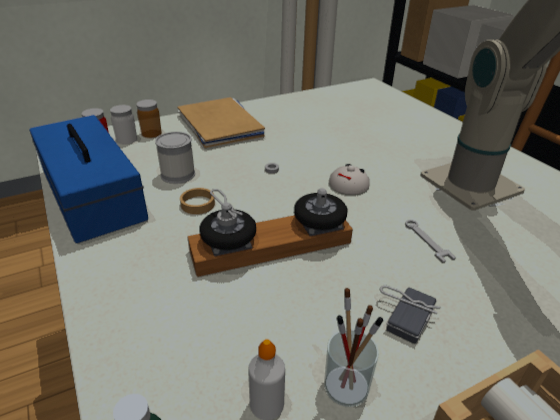

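View pics/a_top.png

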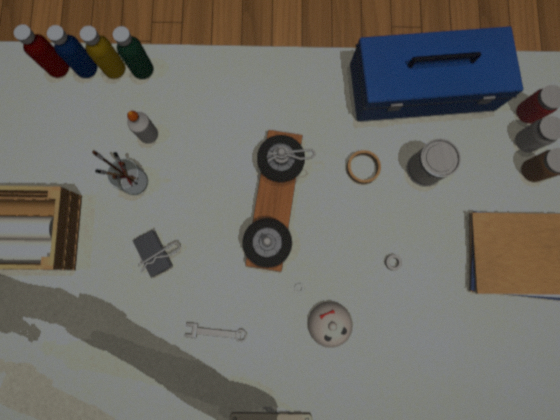

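View pics/a_wrist.png

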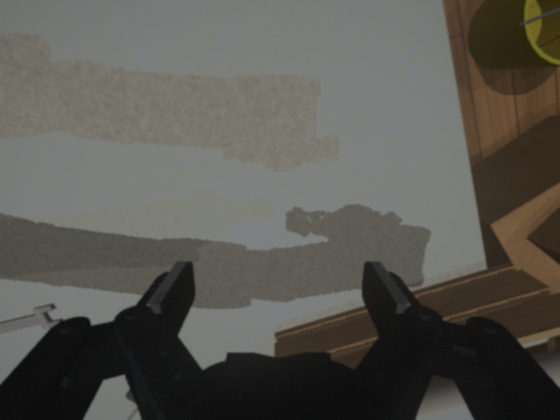

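```bash
cat > h.py <<'E'
import numpy as np, cv2
from rig import status, optics
from scipy.spatial.transform import Rotation as R
def tool():
    s=status.get_state(); T=np.eye(4); T[:3,:3]=R.from_euler('xyz',s['ee_rot']).as_matrix(); T[:3,3]=s['ee_pos']; return T,s
def ext(n,T=None):
    m=optics.camera_model(n)
    return (np.array(m['extrinsics']) if n!='wrist' else T@np.array(m['tool_from_camera'])), np.array(m['intrinsics'])
def ray(n,u,v,T=None):
    E,K=ext(n,T); d=np.linalg.inv(K)@[u,v,1]; d=E[:3,:3]@[d[0],-d[1],-d[2]]; return E[:3,3],d/np.linalg.norm(d)
def onz(n,u,v,z,T=None):
    o,d=ray(n,u,v,T); return o+d*(z-o[2])/d[2]
def proj(n,p,T=None):
    E,K=ext(n,T); q=E[:3,:3].T@(np.array(p)-E[:3,3]); w=K@[q[0],-q[1],-q[2]]; return w[:2]/w[2]
def tri(rs):
    A=np.zeros((3,3));b=np.zeros(3)
    for o,d in rs:
        P=np.eye(3)-np.outer(d,d);A+=P;b+=P@o
    x=np.linalg.solve(A,b); return x,[np.linalg.norm((np.eye(3)-np.outer(d,d))@(x-o)) for o,d in rs]
def crop(src,dst,x,y,w,h,f):
    im=cv2.imread(src)[y:y+h,x:x+w]; cv2.imwrite(dst,cv2.resize(im,None,fx=f,fy=f,interpolation=cv2.INTER_CUBIC))
E
python3 - <<'E'
from h import *
crop('pics/a_top.png','pics/b1.png',225,120,190,180,3.3) 
crop('pics/a_top.png','pics/b2.png',120,210,80,80,7)
crop('pics/a_scene.png','pics/b3.png',190,150,180,130,4.4)
for n,u,v,z in [('near',267,241,.13),('far',282,157,.13),('collar',392.5,262,.007),('tin',153,253,.03),('clip',160,256,.0325)]:
    print(n,onz('top',u,v,z).round(4))
print('collar scene',onz('scene',272,168,.007).round(4))
E
```

```text
near [0.5224 0.0147 0.13  ]
far [ 0.7293 -0.0192  0.13  ]
collar [ 0.4806 -0.3186  0.007 ]
tin [0.4956 0.3102 0.03  ]
clip [0.488  0.2911 0.0325]
collar scene [ 0.4832 -0.3168  0.007 ]
```

View pics/b1.png

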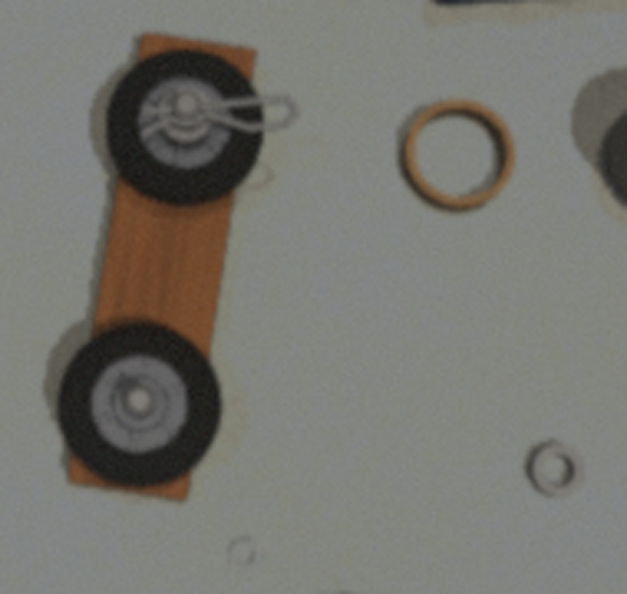

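View pics/b2.png

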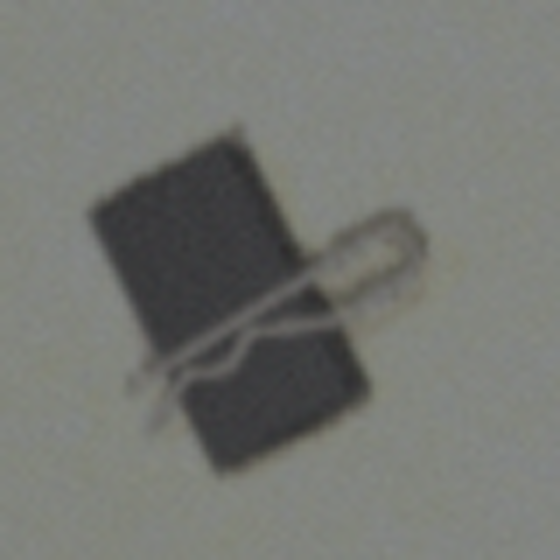

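View pics/b3.png

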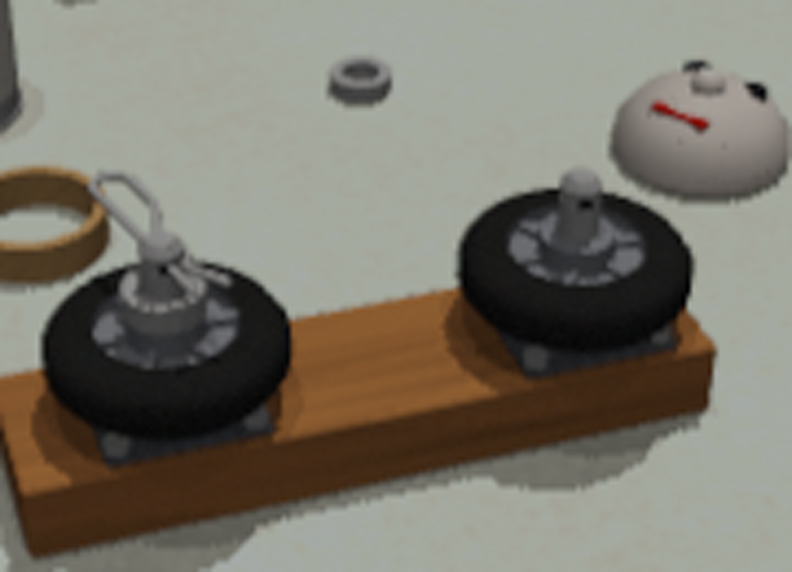

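```bash
python3 -m inch '[-0.074,-0.064,0,0,0,0,1,-0.074,-0.064,0,0,0,0,1,-0.074,-0.064,0,0,0,0,1,-0.074,-0.064,0,0,0,0,1,-0.074,-0.064,0,0,0,0,1,-0.074,-0.064,0,0,0,0,1,-0.074,-0.064,0,0,0,0,1,-0.074,-0.064,0,0,0,0,1]'; python3 -c "
from h import *
T,s=tool();print(s['joint_pos'].round(3))
im=optics.camera('wrist');cv2.imwrite('pics/w1.png',im[:,:,::-1])
"
```

```text
time_s: 1.15
ee_pos: [0.452, 0.1982, 0.2563]
ee_rot: [3.141, 0.0, 2.791]
contact_force: [1.4, -0.4, 0.7]
finger_gap: 0.998
[-0.516  0.407  0.064  1.945 -0.036  0.79   0.788]
```

View pics/w1.png

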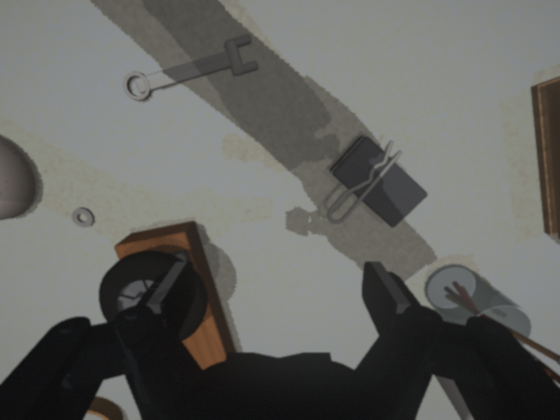

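```bash
python3 -m inch '[-0.04,-0.085,0,0,0,0,1,-0.04,-0.085,0,0,0,0,1,-0.04,-0.085,0,0,0,0,1,-0.04,-0.085,0,0,0,0,1,-0.04,-0.085,0,0,0,0,1,-0.04,-0.085,0,0,0,0,1,-0.04,-0.085,0,0,0,0,1,-0.04,-0.085,0,0,0,0,1,-0.04,-0.085,0,0,0,0,1,-0.04,-0.085,0,0,0,0,1]' && python3 -m inch '[0,0,0.03,0,0,0.19,0.3,0,0,0.03,0,0,0.19,0.3,0,0,0.03,0,0,0.19,0.3,0,0,0.03,0,0,0.19,0.3,0,0,0,0,0,0.19,0.3]'; python3 -c "
from h import *
T,s=tool();print(s['joint_pos'].round(3))
im=optics.camera('wrist');cv2.imwrite('pics/w2.png',im[:,:,::-1])
"
```

```text
time_s: 2.45
ee_pos: [0.5016, -0.363, 0.2561]
ee_rot: [3.141, -0.0, 2.791]
contact_force: [0.5, -0.1, 0.2]
finger_gap: 1.001
time_s: 3.08
ee_pos: [0.5006, -0.3604, 0.1823]
ee_rot: [-3.14, -0.004, 2.04]
contact_force: [-0.8, -1.4, 0.0]
finger_gap: 0.65
[ 0.39   0.687  0.31   1.69  -0.27   0.811  1.292]
```

View pics/w2.png

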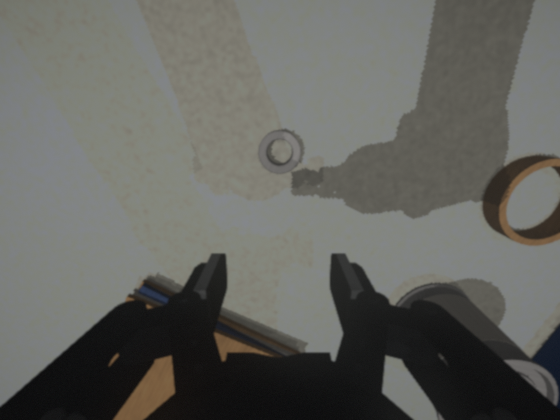

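Run:
```python
from h import *
T,s=tool()
im=cv2.imread('pics/w2.png')
x0,y0=240,115
c=im[y0:y0+75,x0:x0+75]
cv2.imwrite('pics/w2c.png',cv2.resize(c,None,fx=8,fy=8,interpolation=cv2.INTER_CUBIC))
e=cv2.Canny(cv2.cvtColor(c,6),40,100); ys,xs=np.nonzero(e)
for u,v in [(258,151),(302,151),(280,129),(280,174)]: print(onz('wrist',u,v,.007,T).round(4))
print(onz('wrist',279.5,151,.010,T))
```

```text
[ 0.4632 -0.3284  0.007 ]
[ 0.5028 -0.3085  0.007 ]
[ 0.4734 -0.2994  0.007 ]
[ 0.4936 -0.3394  0.007 ]
[ 0.48239404 -0.31842651  0.01      ]
```

View pics/w2c.png

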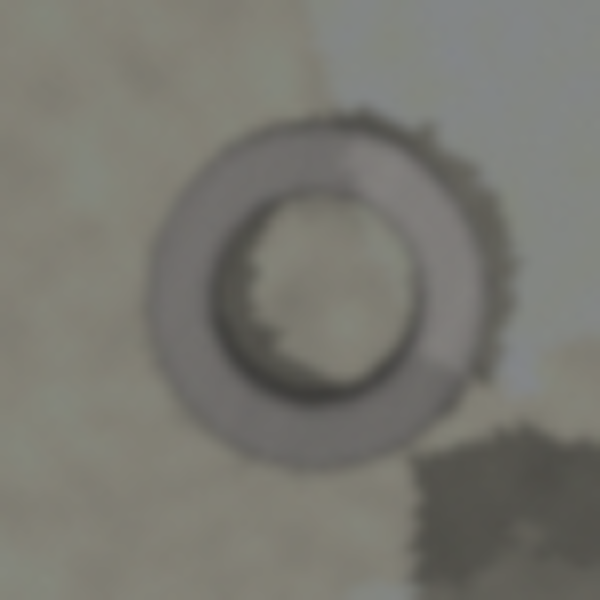

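```bash
cat >> h.py <<'E'
def todo(p,yaw=None):
    T,s=tool(); d=T[:3,:3].T@(np.array(p)-T[:3,3]); print('pos',s['ee_pos'].round(4),'rot',s['ee_rot'].round(4),'shift mm',(d*1e3).round(1),'units',(d/.6).round(4))
    if yaw is not None:
        r=(R.from_matrix(T[:3,:3]).inv()*R.from_euler('xyz',[np.pi,0,yaw])).as_rotvec(); print('turn units',(r/(np.pi/4)).round(4))
E
python3 - <<'E'
from h import *
T,s=tool()
p=onz('wrist',279.7,152,.014,T); print(p); todo([p[0],p[1],.03],2.04)
E
```

```text
[ 0.48279598 -0.31882408  0.014     ]
pos [ 0.5012 -0.3606  0.183 ] rot [-3.1403e+00 -2.1000e-03  2.0359e+00] shift mm [ 45.3   2.5 153.1] units [0.0755 0.0042 0.2552]
turn units [-0.0017 -0.0027 -0.0052]
```

```bash
python3 -m inch '[0.0755,0.004,0,-0.002,-0.003,-0.005,0.3,0,0,0.06,0,0,0,0.3,0,0,0.07,0,0,0,0.3,0,0,0.07,0,0,0,0.3,0,0,0.02,0,0,0,0.3,0,0,0,0,0,0,0.3]'; python3 -c "
from h import *
todo([0.4828,-0.3188,.028],2.04)
im=optics.camera('wrist');cv2.imwrite('pics/w3.png',im[:,:,::-1])
"
```

```text
time_s: 3.88
ee_pos: [0.4832, -0.3203, 0.0522]
ee_rot: [3.14, 0.002, 2.049]
contact_force: [1.0, -0.4, 0.2]
finger_gap: 0.653
pos [ 0.4832 -0.3203  0.0522] rot [3.1403e+00 1.7000e-03 2.0493e+00] shift mm [ 1.6  0.3 24.2] units [0.0026 0.0005 0.0404]
turn units [0.0016 0.0022 0.0119]
```

View pics/w3.png

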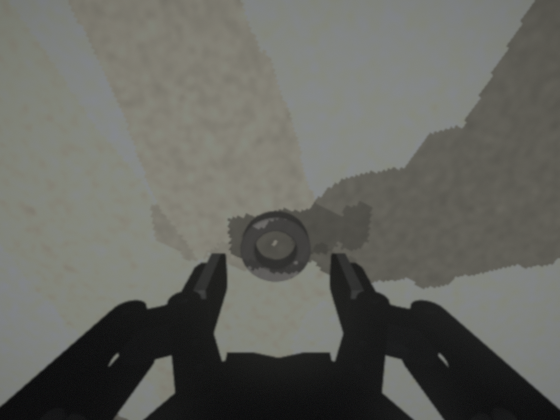

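```bash
python3 -m inch '[0.0026,0,0.03,0.002,0.002,0.01,0.3,0,0,0.007,0,0,0,0.3,0,0,0.006,0,0,0,0.2,0,0,0,0,0,0,0.1,0,0,0,0,0,0,0.1]' 30; python3 -c "
from h import *
todo([0.4828,-0.3188,.028],2.04)
im=optics.camera('wrist');cv2.imwrite('pics/w4.png',im[200:400,150:430,::-1].repeat(2,0).repeat(2,1))
"
```

```text
time_s: 4.55
ee_pos: [0.4827, -0.3191, 0.0267]
ee_rot: [3.141, 0.001, 2.041]
contact_force: [-0.5, 0.0, -1.3]
finger_gap: 0.548
pos [ 0.4827 -0.3191  0.0267] rot [3.1415e+00 1.1000e-03 2.0407e+00] shift mm [ 0.2  0.3 -1.3] units [ 0.0004  0.0004 -0.0022]
turn units [0.0002 0.0014 0.0009]
```

View pics/w4.png

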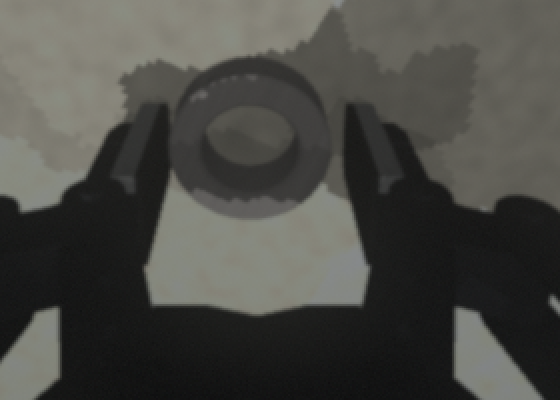

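```bash
python3 -m inch '[0,0,0.002,0,0,0,-0.1,0,0,0,0,0,0,-0.3,0,0,0,0,0,0,-0.6,0,0,0,0,0,0,-0.6]' 40; python3 -c "
from h import *
T,s=tool()
im=optics.camera('wrist');cv2.imwrite('pics/w5.png',im[200:400,150:430,::-1].repeat(2,0).repeat(2,1))
"
```

```text
time_s: 5.1
ee_pos: [0.4827, -0.3192, 0.0269]
ee_rot: [3.141, 0.001, 2.041]
contact_force: [-2.2, 1.5, 11.9]
finger_gap: 0.476
```

View pics/w5.png

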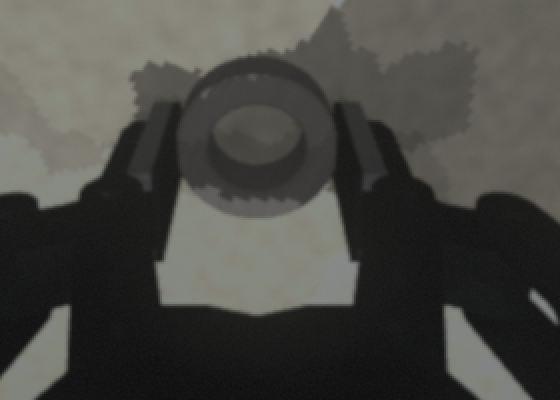

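```bash
python3 -m inch '[0,0,-0.04,0,0,0,-0.6,0,0,-0.09,0,0,0,-0.6,0,0,-0.09,0,0,0,-0.6,0,0,-0.09,0,0,0,-0.6,0,0,-0.07,0,0,0,-0.6,0.061,0.051,0,0,0,0,-0.6,0.061,0.051,0,0,0,0,-0.6,0.061,0.051,0,0,0,0,-0.6,0.061,0.051,0,0,0,0,-0.6,0.061,0.051,0,0,0,0,-0.6,0.061,0.051,0,0,0,0,-0.6,0,0,0,0,0,0,-0.6]'; python3 -c "
from h import *
T,s=tool();np.save('T6.npy',T)
im=optics.camera('wrist');cv2.imwrite('pics/w6.png',im[:,:,::-1])
crop('pics/w6.png','pics/w6c.png',190,60,180,150,4.4)
print(proj('wrist',[.5224,.0147,.13],T))
"
```

```text
time_s: 6.65
ee_pos: [0.5474, -0.0344, 0.2528]
ee_rot: [3.14, -0.002, 2.049]
contact_force: [-0.8, 0.3, -0.2]
finger_gap: 0.476
[277.27979517 146.72384488]
```

View pics/w6.png

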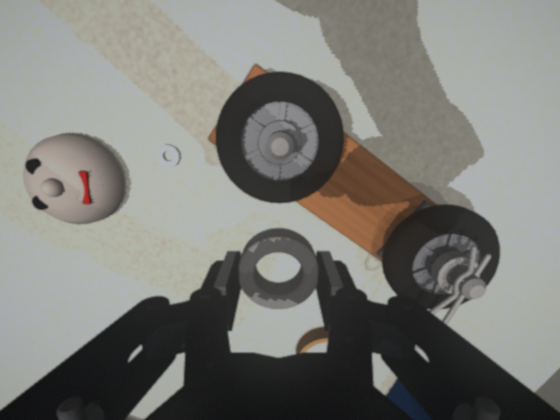

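View pics/w6c.png

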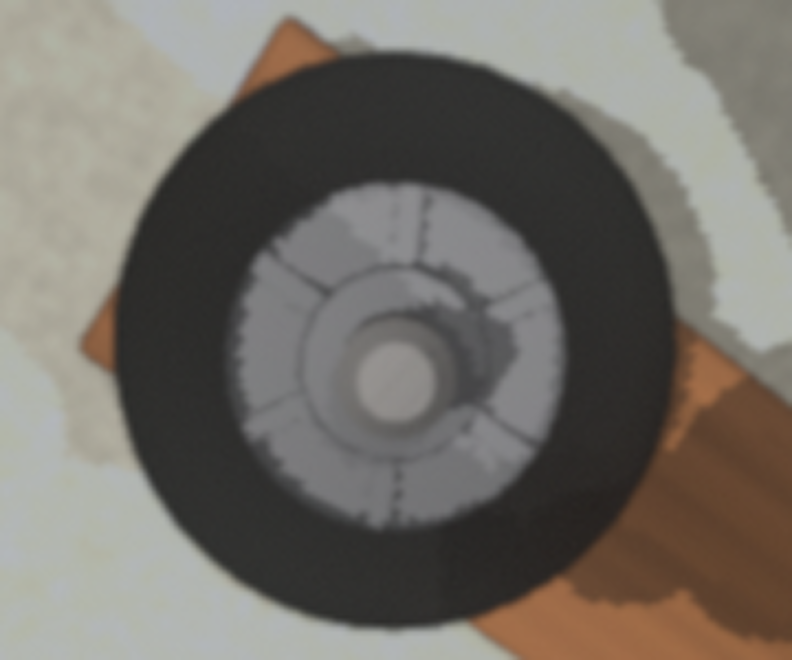

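Run:
```python
from h import *
T=np.load('T6.npy')
E,K=ext('wrist',T); print('cam',E[:3,3].round(4))
print('hub',onz('wrist',280,142.3,.102,T).round(4))
for z in (.134,.144,.154): print(z,onz('wrist',280,146.8,z,T).round(4))
print('tyre',onz('wrist',190+395/4.4,60+341/4.4,.094,T).round(4))
crop('pics/w6.png','pics/w6d.png',210,210,140,110,5)
```

```text
cam [0.512  0.0351 0.3717]
hub [0.524 0.017 0.102]
0.134 [0.5242 0.016  0.134 ]
0.144 [0.5237 0.0168 0.144 ]
0.154 [0.5232 0.0176 0.154 ]
tyre [0.5221 0.0203 0.094 ]
```

View pics/w6d.png

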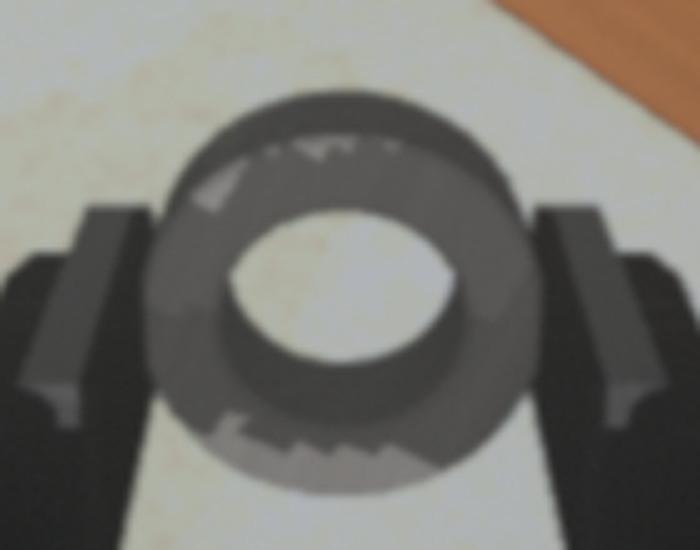

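Run:
```python
from h import *
T=np.load('T6.npy')
p=onz('wrist',278.4,273.2,.2399,T); q=np.linalg.inv(T)@np.r_[p,1]
print('collar',p.round(4),'tool',q.round(4))
for u in (278.4-39.5,278.4+39.5): print(onz('wrist',u,273.2,.2399,T).round(4))
print(proj('scene',[.5238,.017,.146]),proj('top',[.5238,.017,.146]))
ax=np.array([.5238,.017]); off=p[:2]-T[:2,3]
todo([*(ax-off),.185],2.04)
```

```text
collar [ 0.5476 -0.0325  0.2399] tool [0.0015 0.001  0.0129 1.    ]
[ 0.5295 -0.0418  0.2399]
[ 0.5656 -0.0232  0.2399]
[323.07672846 185.69573688] [266.00844811 239.8673416 ]
pos [ 0.5468 -0.0376  0.2529] rot [-3.1415  0.      2.0452] shift mm [57.5  3.4 67.9] units [0.0959 0.0057 0.1132]
turn units [-0.0001  0.      0.0066]
```

Run:
```python
from h import *
T,s=tool();np.save('T7.npy',T)
im=optics.camera('wrist');cv2.imwrite('pics/w7.png',im[:,:,::-1])
T2,s=tool(); print(T[:3,3],T2[:3,3])
crop('pics/w7.png','pics/w7c.png',210,60,140,140,4.2)
```

```text
[ 0.54679204 -0.03760004  0.25292039] [ 0.54652416 -0.03966605  0.25306469]
```

View pics/w7c.png

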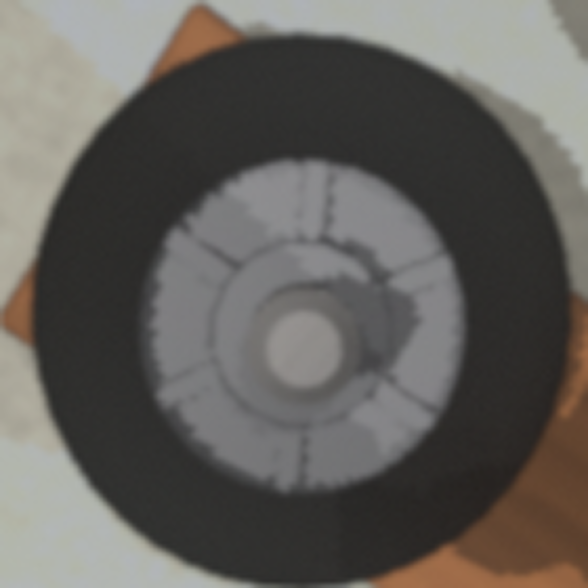

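Run:
```python
from h import *
T=np.load('T7.npy')
print('hub',onz('wrist',282.4,139.1,.102,T).round(4))
for z in (.136,.146,.154): print(z,onz('wrist',282.2,143.1,z,T).round(4))
T,s=tool()
ax=np.array([.5242,.0165]); off=(T[:3,:3]@[.0015,.001,0])[:2]
todo([*(ax-off),.19],2.04)
```

```text
hub [0.5242 0.017  0.102 ]
0.136 [0.5239 0.0161 0.136 ]
0.146 [0.5234 0.0168 0.146 ]
0.154 [0.523  0.0173 0.154 ]
pos [ 0.5465 -0.0397  0.2531] rot [-3.1411e+00  1.0000e-03  2.0420e+00] shift mm [58.7  4.6 63. ] units [0.0979 0.0077 0.105 ]
turn units [-0.0007  0.0013  0.0026]
```

```bash
python3 -m inch '[0.049,0.004,0.05,0,0,0,-0.6,0.049,0.004,0.05,0,0,0.002,-0.6,0,0,0,0,0,0,-0.6,0,0,0,0,0,0,-0.6]'; python3 -c "
from h import *
T,s=tool();np.save('T8.npy',T)
im=optics.camera('wrist');cv2.imwrite('pics/w8.png',im[:,:,::-1])
crop('pics/w8.png','pics/w8c.png',210,200,140,130,4.4)
im=optics.camera('scene');cv2.imwrite('pics/s8.png',im[:,:,::-1])
crop('pics/s8.png','pics/s8c.png',270,110,110,130,4.6)
print(T[:3,3])
"
```

```text
time_s: 7.25
ee_pos: [0.5251, 0.0126, 0.1937]
ee_rot: [3.141, 0.003, 2.037]
contact_force: [0.1, -0.1, -0.2]
finger_gap: 0.473
[0.52511241 0.01262797 0.19370629]
```

View pics/w8c.png

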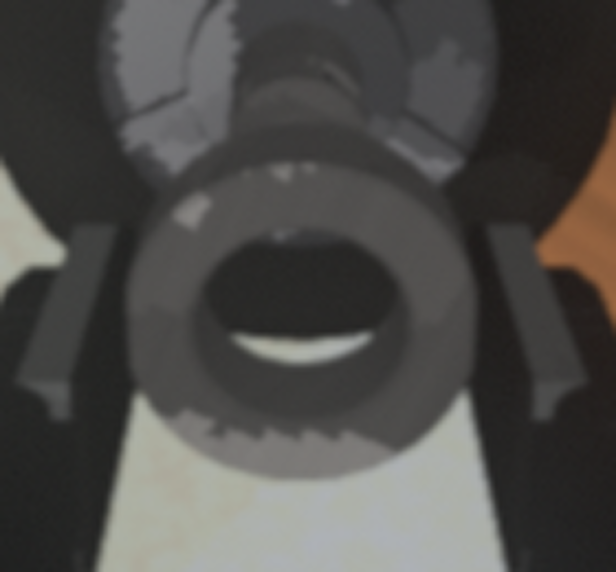

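View pics/s8c.png

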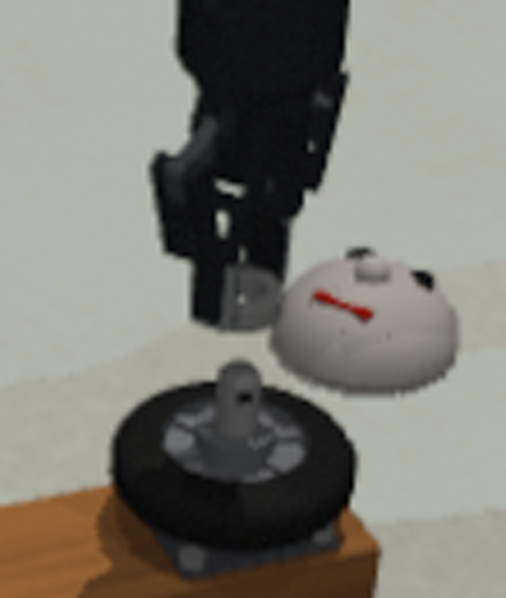

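Run:
```python
from h import *
T7=np.load('T7.npy')
print('axtop scene+wrist',tri([ray('scene',322,190.0),ray('wrist',282.2,143.1,T7)]))
T=np.load('T8.npy')
# collar in T8: top face center crop x128..476,y160..480
p=onz('wrist',210+302/4.4,200+320/4.4,T[2,3]-.0269+.014,T); print('collar',p.round(4), (np.linalg.inv(T)@np.r_[p,1]).round(4))
T,s=tool(); print(proj('scene',p), s['ee_pos'])
print('scene ray at collar z',onz('scene',270+249/4.6,110+299/4.6,p[2]-.007))
print('proj ax top', proj('scene',[.5238,.0168,.146]))
```

```text
axtop scene+wrist (array([0.52437312, 0.01572158, 0.13391987]), [np.float64(0.0004158286687380586), np.float64(0.00041582866873807244)])
collar [0.5254 0.0147 0.1808] [0.0018 0.0012 0.0129 1.    ]
[323.01551562 171.8944471 ] [0.52552268 0.01274383 0.19410136]
scene ray at collar z [0.52353406 0.01727876 0.17380629]
proj ax top [323.02915532 185.65254888]
```

```bash
python3 -m inch '[0.004,-0.001,0.02,0,0,0,-0.6,0,0,0.02,0,0,0,-0.6,0,0,0.01,0,0,0,-0.6,0,0,0.01,0,0,0,-0.6]';python3 -c "
from h import *
todo([.5238,.0146,.129],2.04)
im=optics.camera('wrist');cv2.imwrite('pics/w9.png',im[:,:,::-1])
crop('pics/w9.png','pics/w9c.png',210,200,140,130,4.4)
im=optics.camera('scene');cv2.imwrite('pics/s9.png',im[:,:,::-1])
crop('pics/s9.png','pics/s9c.png',270,110,110,130,4.6)
"
```

```text
time_s: 7.85
ee_pos: [0.5228, 0.0164, 0.1564]
ee_rot: [-3.141, 0.001, 2.039]
contact_force: [-0.1, 0.1, -0.8]
finger_gap: 0.472
pos [0.5228 0.0164 0.1564] rot [-3.1411e+00  7.0000e-04  2.0391e+00] shift mm [-2.1  0.1 27.4] units [-0.0035  0.0002  0.0457]
turn units [-0.0006  0.0009 -0.0012]
```

View pics/w9c.png

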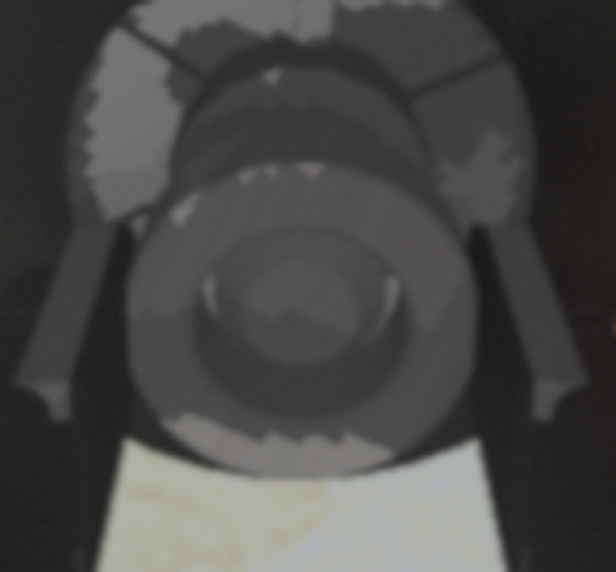

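View pics/s9c.png

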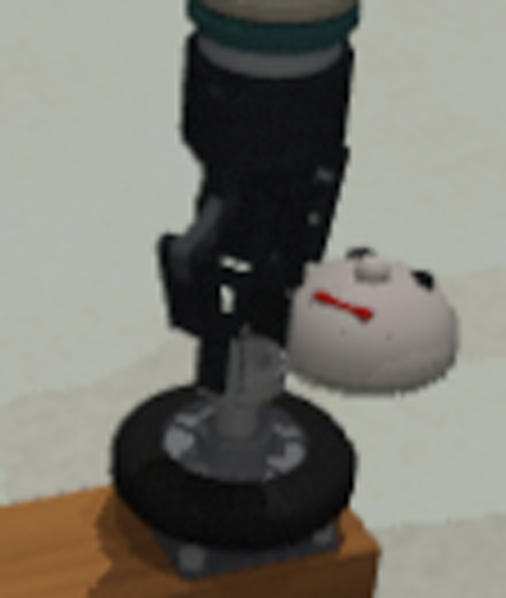

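Run:
```python
from h import *
T,s=tool(); print(s['ee_pos'],s['contact_force'])
for z in (.135,.140,.145): print(z,(np.linalg.inv(T)@np.r_[onz('wrist',278.4,270.5,z,T),1]).round(4))
print('ring',(np.linalg.inv(T)@np.r_[onz('wrist',278.6,272.9,.1435,T),1]).round(4))
```

```text
[0.52242986 0.01647529 0.15633356] [ 0.43552053  0.35097865 -1.01574758]
0.135 [-0.0017  0.0011  0.0213  1.    ]
0.14 [0.0011 0.001  0.0163 1.    ]
0.145 [0.004  0.001  0.0113 1.    ]
ring [0.0017 0.0011 0.0128 1.    ]
```

```bash
python3 -m inch '[-0.002,0,0.008,0,0,0,-0.6,0,0,0.01,0,0,0,-0.6,0,0,0,0,0,0,-0.6]'; python3 -m inch '[0,0,0.012,0,0,0,-0.6,0,0,0.008,0,0,0,-0.6,0,0,0,0,0,0,-0.6]'
```

```text
time_s: 8.32
ee_pos: [0.523, 0.0154, 0.1458]
ee_rot: [-3.141, 0.0, 2.039]
contact_force: [0.4, -0.2, -0.9]
finger_gap: 0.474
time_s: 8.7
ee_pos: [0.523, 0.0154, 0.1338]
ee_rot: [-3.141, 0.0, 2.039]
contact_force: [0.9, -0.6, -0.7]
finger_gap: 0.472
```

```bash
python3 -m inch '[0,0,0.004,0,0,0,-0.6,0,0,0.003,0,0,0,-0.6,0,0,0,0,0,0,-0.6]'; python3 -c "
from h import *
todo([.5238,.0146,.129],2.04)
im=optics.camera('wrist');cv2.imwrite('pics/w10.png',im[:,:,::-1])
crop('pics/w10.png','pics/w10c.png',210,200,140,130,4.4)
"
```

```text
time_s: 9.07
ee_pos: [0.5233, 0.0155, 0.13]
ee_rot: [-3.141, 0.001, 2.039]
contact_force: [0.1, -1.0, -0.7]
finger_gap: 0.475
pos [0.5233 0.0155 0.13  ] rot [-3.1415e+00  7.0000e-04  2.0391e+00] shift mm [-1.  0.  1.] units [-0.0016  0.0001  0.0017]
turn units [-0.0002  0.0009 -0.0011]
```

View pics/w10c.png

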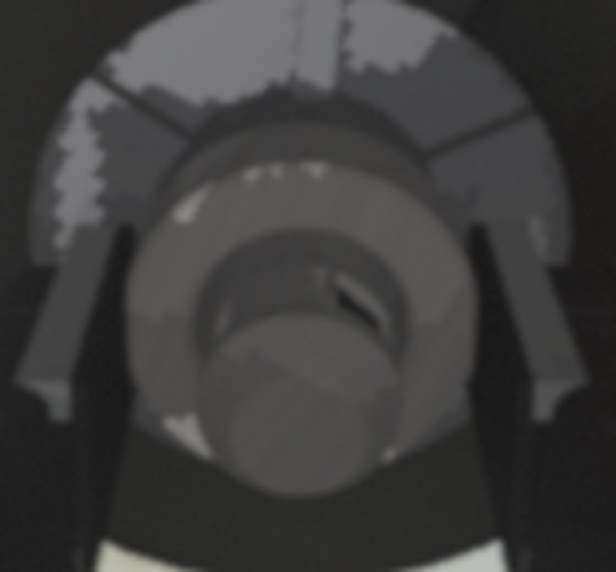

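```bash
python3 -m inch '[0,0,0.002,0,0,0,-0.6,0,0,0,0,0,0,-0.6]';python3 -m inch '[0,0,0.002,0,0,0,-0.6,0,0,0,0,0,0,-0.6]'
```

```text
time_s: 9.38
ee_pos: [0.5235, 0.0155, 0.129]
ee_rot: [3.141, 0.001, 2.039]
contact_force: [-1.0, 0.1, 0.3]
finger_gap: 0.475
time_s: 9.62
ee_pos: [0.5235, 0.0154, 0.1289]
ee_rot: [3.141, 0.001, 2.039]
contact_force: [-3.0, 0.9, 11.1]
finger_gap: 0.472
```

```bash
python3 -m inch '[0,0,-0.001,0,0,0,0.1,0,0,0,0,0,0,0.3,0,0,0,0,0,0,0.3,0,0,-0.02,0,0,0,0.3,0,0,-0.06,0,0,0,0.3,0,0,-0.08,0,0,0,0.3,-0.06,0,-0.04,0,0,0,0.3,0,0,0,0,0,0,0.3,0,0,0,0,0,0,0.3]';python3 -c "
from h import *
T,s=tool();np.save('T11.npy',T)
im=optics.camera('wrist');cv2.imwrite('pics/w11.png',im[:,:,::-1])
im=optics.camera('scene');cv2.imwrite('pics/s11.png',im[:,:,::-1])
crop('pics/w11.png','pics/w11c.png',200,80,160,150,4)
crop('pics/s11.png','pics/s11c.png',290,165,70,70,8)
"
```

```text
time_s: 10.75
ee_pos: [0.539, -0.0162, 0.2483]
ee_rot: [-3.141, -0.0, 2.039]
contact_force: [-0.2, -0.0, -0.0]
finger_gap: 0.649
```

View pics/w11c.png

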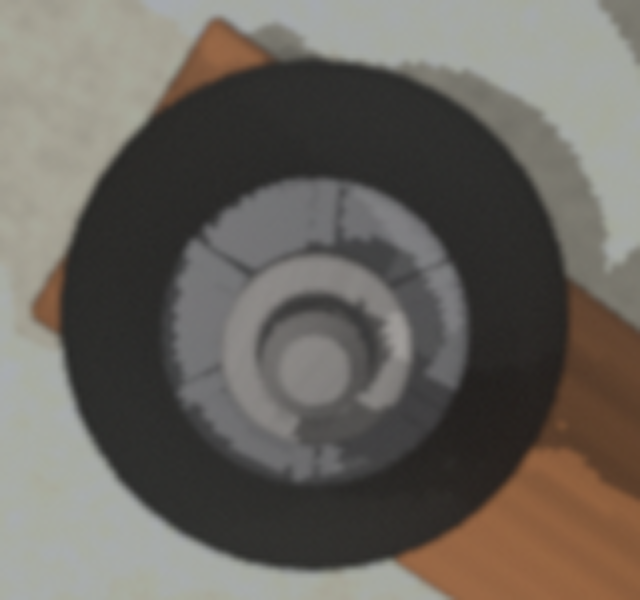

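View pics/s11c.png

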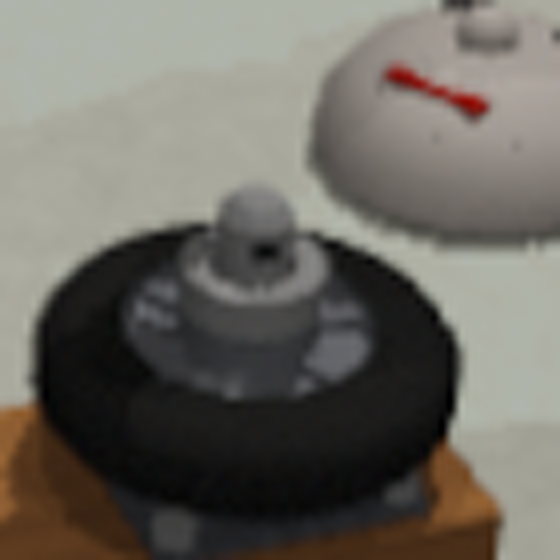

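Run:
```python
from h import *
crop('pics/w10.png','pics/w10d.png',250,240,60,75,9)
T=np.eye(4);T[:3,:3]=R.from_euler('xyz',[-3.1415,.0007,2.0391]).as_matrix();T[:3,3]=[.5233,.0155,.13]
for z in (.134,.137,.140): 
    print(z,[ (np.linalg.inv(T)@np.r_[onz('wrist',u,v,z,T),1])[:2].round(4).tolist() for u,v in [(278.4,299.5),(278.4,288),(278.4,312.5)]], onz('wrist',278.4,299.5,z,T).round(4))
```

```text
0.134 [[-0.0024, 0.001], [0.0037, 0.001], [-0.0095, 0.001]] [0.5253 0.0138 0.134 ]
0.137 [[-0.0003, 0.001], [0.0056, 0.001], [-0.0073, 0.001]] [0.5243 0.0157 0.137 ]
0.14 [[0.0018, 0.001], [0.0076, 0.001], [-0.005, 0.001]] [0.5234 0.0176 0.14  ]
```

View pics/w10d.png

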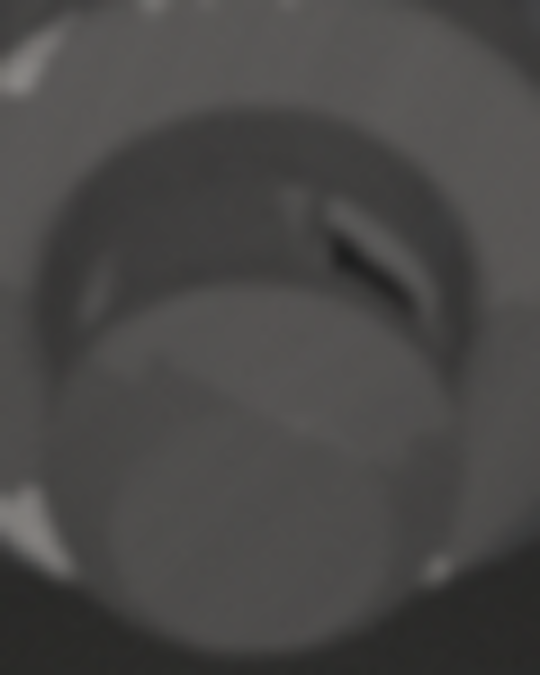

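```bash
python3 -m inch '[0.06,0.002,0,0,0,0,1,0,0,0,0,0,0.22,1,0,0,0,0,0,0.22,1,0,0,0.03,0,0,0.22,1,0,0,0.06,0,0,0.22,1,0,0,0.06,0,-0.222,0,1,0,0,0,0,-0.222,0,1,0,0,0,0,0,0,1,0,0,0,0,0,0,1]';python3 -c "
from h import *
T,s=tool();np.save('T12.npy',T); print(s['ee_pos'],s['ee_rot'],s['joint_pos'])
im=optics.camera('wrist');cv2.imwrite('pics/w12.png',im[:,:,::-1])
print(tool()[1]['ee_pos'])
"
```

```text
time_s: 11.98
ee_pos: [0.5238, 0.016, 0.1579]
ee_rot: [-3.141, 0.349, 1.349]
contact_force: [0.5, 0.6, 0.1]
finger_gap: 0.995
[0.52377599 0.01600162 0.15791229] [-3.14090287  0.34931538  1.34869546] [-0.71646253  0.78772253  0.73102402  1.88572125 -0.2416391   0.75629894
 -0.15529941]
[0.52390446 0.01500599 0.15852226]
```

View pics/w12.png

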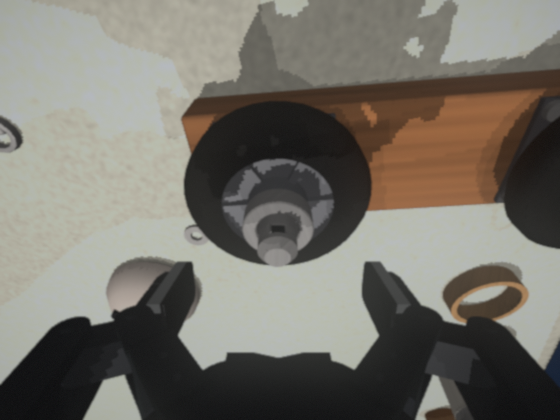

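Good view: hole visible at about (278,229) on the axle with tip at (278,253). Zooming.

Run:
```python
from h import *
crop('pics/w12.png','pics/w12c.png',235,180,85,95,6.3)
```

```text
(no output)
```

View pics/w12c.png

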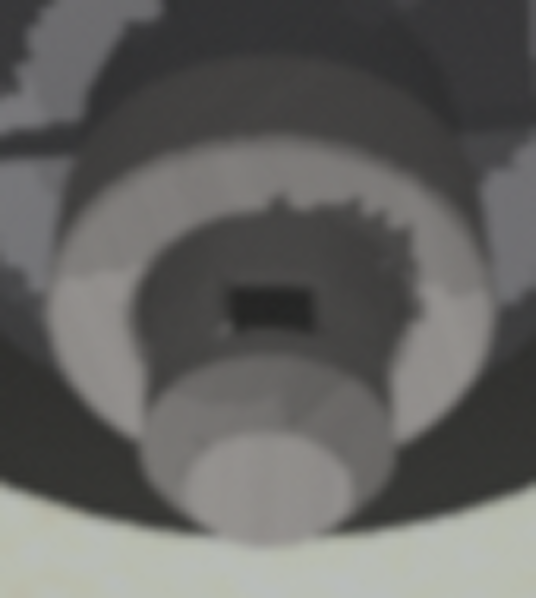

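Run:
```python
from h import *
T=np.load('T12.npy'); h=np.array([np.cos(1.344),np.sin(1.344)])
print('collar',onz('wrist',277.9,227.6,.116,T).round(4))
for z in (.132,.134,.136,.138,.140): print(z,'top',onz('wrist',277.9,257.5,z,T).round(4))
for z in (.120,.122,.124,.126,.128): p=onz('wrist',278,229.5,z,T); print(z,'hole',p.round(4),((p[:2]-[.524,.0165])@h).round(4))
# widths: scale estimates
for u,v,z in ((235+186/6.3,257.5,.136),(235+354/6.3,257.5,.136)): print(onz('wrist',u,v,z,T).round(4))
```

```text
collar [0.5244 0.0181 0.116 ]
0.132 top [0.5226 0.0102 0.132 ]
0.134 top [0.5231 0.0123 0.134 ]
0.136 top [0.5236 0.0144 0.136 ]
0.138 top [0.524  0.0165 0.138 ]
0.14 top [0.5245 0.0186 0.14  ]
0.12 hole [0.5249 0.0201 0.12  ] 0.0037
0.122 hole [0.5253 0.0218 0.122 ] 0.0055
0.124 hole [0.5257 0.0236 0.124 ] 0.0073
0.126 hole [0.5261 0.0253 0.126 ] 0.009
0.128 hole [0.5265 0.027  0.128 ] 0.0108
[0.5165 0.016  0.136 ]
[0.5305 0.0128 0.136 ]
```

```bash
python3 -m inch '[0,0,0,0,0.222,0,1,0,0,-0.03,0,0.222,0,1,0,0,-0.03,0,0,0,-1,0,0,0,0,0,0,-1,0,0,0,0,0,0,-1,0,0,0,0,0,0,-1]';python3 -c "
from h import *
todo([.524,.0165,.166],1.344)"
```

```text
time_s: 12.78
ee_pos: [0.5246, 0.0199, 0.1932]
ee_rot: [-3.141, 0.001, 1.349]
contact_force: [1.1, 0.9, -0.9]
finger_gap: 0.142
pos [0.5246 0.0199 0.1932] rot [-3.1407e+00  1.0000e-03  1.3495e+00] shift mm [-3.4  0.2 27.3] units [-0.0056  0.0003  0.0454]
turn units [-0.0011  0.0013  0.007 ]
```

```bash
python3 -m inch '[-0.004,0,0.02,0,0,0,-1,0,0,0.015,0,0,0,-1,0,0,0,0,0,0,-1]'; python3 -m inch '[0,0,0.006,0,0,0,-1,0,0,0,0,0,0,-1]';python3 -m inch '[0,0,0.003,0,0,0,-1,0,0,0,0,0,0,-1]'
```

```text
time_s: 13.15
ee_pos: [0.5237, 0.0169, 0.1717]
ee_rot: [-3.14, 0.002, 1.348]
contact_force: [0.2, 0.6, 0.4]
finger_gap: 0.0
time_s: 13.4
ee_pos: [0.5246, 0.0167, 0.1693]
ee_rot: [3.141, 0.001, 1.348]
contact_force: [0.1, 0.0, 0.4]
finger_gap: -0.004
time_s: 13.65
ee_pos: [0.5246, 0.0168, 0.1676]
ee_rot: [3.141, 0.0, 1.348]
contact_force: [-1.7, 0.2, 0.3]
finger_gap: 0.003
```

```bash
python3 -m inch '[0,0,0.003,0,0,0,-1,0,0,0,0,0,0,-1]';python3 -m inch '[0,0,0.002,0,0,0,-1,0,0,0,0,0,0,-1]';python3 -m inch '[0,0,0.002,0,0,0,-1,0,0,0,0,0,0,-1]'
```

```text
time_s: 13.9
ee_pos: [0.5245, 0.0167, 0.1657]
ee_rot: [3.141, 0.001, 1.348]
contact_force: [0.4, 0.2, 0.6]
finger_gap: -0.0
time_s: 14.15
ee_pos: [0.5245, 0.0167, 0.1645]
ee_rot: [3.141, 0.001, 1.348]
contact_force: [-1.1, 0.4, -0.3]
finger_gap: 0.001
time_s: 14.4
ee_pos: [0.5245, 0.0167, 0.1633]
ee_rot: [3.141, 0.001, 1.348]
contact_force: [0.1, -0.2, -0.1]
finger_gap: -0.001
```

```bash
python3 -m inch '[0,0,0.002,0,0,0,-1,0,0,0,0,0,0,-1]';python3 -m inch '[0,0,0.002,0,0,0,-1,0,0,0,0,0,0,-1]'
```

```text
time_s: 14.65
ee_pos: [0.5245, 0.0167, 0.1621]
ee_rot: [3.141, 0.001, 1.348]
contact_force: [-0.1, 0.3, -0.3]
finger_gap: -0.004
time_s: 14.9
ee_pos: [0.5247, 0.0167, 0.1617]
ee_rot: [3.141, -0.0, 1.348]
contact_force: [-1.1, -0.3, 6.8]
finger_gap: 0.004
```

Run:
```python
from h import *
l=onz('top',120+375/7,210+262/7,.0325); t=onz('top',120+150/7,210+372/7,.0325); print('loop',l,'tip',t,np.arctan2(*(t-l)[[1,0]]))
p=l-.045*np.array([-.45,.89,0]); print(p); todo([p[0],p[1],.22])
```

```text
loop [0.51047771 0.25720223 0.0325    ] tip [0.46912854 0.3377012  0.0325    ] 2.0453128080178784
[0.53072771 0.21715223 0.0325    ]
pos [0.5247 0.0167 0.1617] rot [ 3.1408e+00 -1.0000e-04  1.3479e+00] shift mm [196.9 -38.4 -58.3] units [ 0.3281 -0.064  -0.0971]
```

```bash
python3 -m inch '[0,0,-0.05,0,0,0,-1,0,0,-0.05,0,0,0,-1,0.082,-0.016,0,0,0,0,-1,0.082,-0.016,0,0,0,0,-1,0.082,-0.016,0,0,0,0,-1,0.082,-0.016,0,0,0,0,-1,0,0,0,0,0,-0.222,-1,0,0,0,0,0,-0.222,-1,0,0,0,0,0,-0.222,-1,0,0,0,0,0,-0.222,-1,0,0,0,0,0,0,-1,0,0,0,0,0,0,-1]';python3 -c "
from h import *
T,s=tool();np.save('T13.npy',T); print(s['ee_pos'],s['ee_rot'],s['joint_pos'])
im=optics.camera('wrist');cv2.imwrite('pics/w13.png',im[:,:,::-1])
print(tool()[1]['ee_pos'])
"
```

```text
time_s: 16.4
ee_pos: [0.5306, 0.217, 0.2208]
ee_rot: [-3.141, 0.001, 2.042]
contact_force: [0.2, -0.8, 0.2]
finger_gap: 0.001
[0.53061593 0.21703464 0.22081146] [-3.14149140e+00  7.94878234e-04  2.04229668e+00] [-0.65774178  0.582174    0.34198501  1.78207167 -0.25367664  0.82066831
  0.27771026]
[0.53059768 0.21706762 0.22080251]
```

View pics/w13.png

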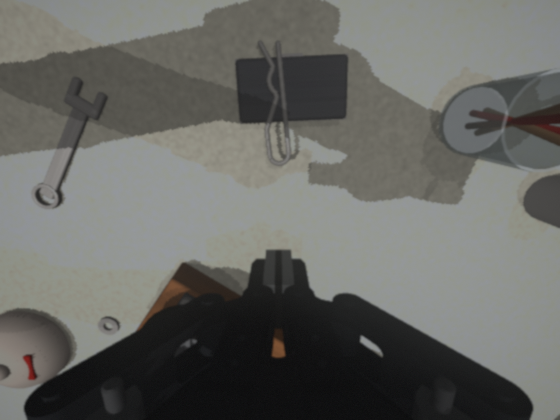

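Run:
```python
from h import *
crop('pics/w13.png','pics/w13c.png',225,30,130,145,4.1)
```

```text
(no output)
```

View pics/w13c.png

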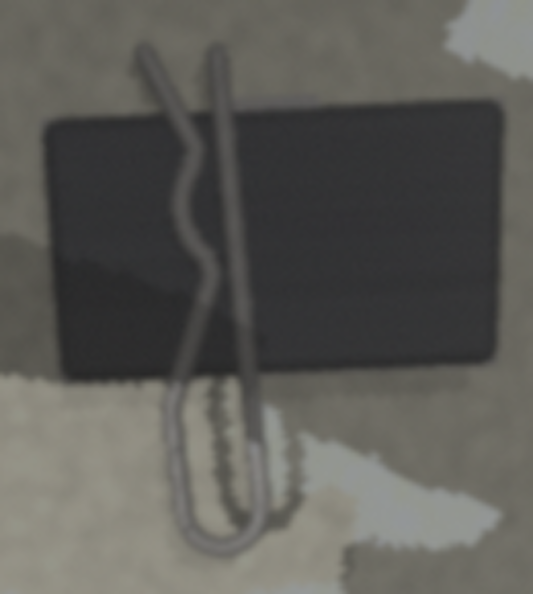

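Run:
```python
from h import *
T=np.load('T13.npy')
f=lambda x,y: onz('wrist',225+x/4.1,30+y/4.1,.0325,T)
tip=f(217,43); b=f(260,470); e=f(222,555); a2=f(238,250)
d=(b-tip); print('tip',tip,'mid',a2,'b',b,'end',e)
az=np.arctan2(-d[1],-d[0]); az2=np.arctan2(*(tip-a2)[[1,0]]);print(az,az2,np.linalg.norm(d))
x=np.array([np.cos(az),np.sin(az),0]); y=np.array([-x[1],x[0],0])
o=tip-.034*x; print('origin',o)
for n,p in (('end',e),('b',b),('lw',f(173,400)),('rw',f(255,400)),('throat',f(202,150))): print(n,(p-o)@x,(p-o)@y)
loop=o-.06*x+.010*y; print('loop',loop)
print('tin',[f(*q).round(4) for q in ((47,120),(503,100),(494,360),(66,380))])
c=np.mean([onz('wrist',225+a/4.1,30+b/4.1,.03,T) for a,b in ((47,120),(503,100),(494,360),(66,380))],0); print('tinc',c)
```

```text
tip [0.46473981 0.34789404 0.0325    ] mid [0.48930367 0.31090959 0.0325    ] b [0.51813653 0.26735213 0.0325    ] end [0.51940092 0.24371759 0.0325    ]
2.156234013309784 2.157066589800515 0.09663440158945709
origin [0.483527   0.31955604 0.0325    ]
end -0.08303174294390303 0.012005767179669533
b -0.06263440158945707 3.8163916471489756e-17
lw -0.043144207335423734 0.01982724204900152
rw -0.04545522413640028 -0.0005082046801025281
throat 0.012268938439889267 0.006020909076742189
loop [0.50834615 0.26402218 0.0325    ]
tin [array([0.4366, 0.3157, 0.0325]), array([0.5293, 0.3677, 0.0325]), array([0.5573, 0.3173, 0.0325]), array([0.465 , 0.2648, 0.0325])]
tinc [0.49706625 0.31660509 0.03      ]
```

Run:
```python
from h import *
T=np.load('T13.npy'); p=onz('wrist',225+385/4.1,30+232/4.1,.03,T); print(p); todo([p[0],p[1],.062],2.156)
```

```text
[0.51902518 0.33085347 0.03      ]
pos [0.5306 0.2171 0.2208] rot [-3.1414e+00  9.0000e-04  2.0430e+00] shift mm [106.7  41.5 158.7] units [0.1779 0.0691 0.2645]
turn units [-0.0003  0.0011 -0.1439]
```

```bash
python3 -m inch '[0.089,0.035,0,0,0,0,-1,0.089,0.034,0.06,0,0,0,-1,0,0,0.09,0,0.001,-0.144,-1,0,0,0.09,0,0,0,-1,0,0,0.025,0,0,0,-1,0,0,0,0,0,0,-1,0,0,0,0,0,0,-1]';python3 -m inch '[0,0,0.005,0,0,0,-1,0,0,0,0,0,0,-1]'
```

```text
time_s: 17.32
ee_pos: [0.5207, 0.3274, 0.0666]
ee_rot: [3.138, 0.0, 2.158]
contact_force: [1.0, -0.6, 0.5]
finger_gap: 0.004
time_s: 17.58
ee_pos: [0.5195, 0.3271, 0.0624]
ee_rot: [3.14, -0.0, 2.158]
contact_force: [-0.0, 0.1, -0.6]
finger_gap: -0.001
```

```bash
python3 -m inch '[0,0,0.006,0,0,0,-1,0,0,0,0,0,0,-1]';python3 -m inch '[0,0,0.003,0,0,0,-1,0,0,0,0,0,0,-1]';python3 -m inch '[0,0,0.002,0,0,0,-1,0,0,0,0,0,0,-1]';python3 -m inch '[0,0,0.002,0,0,0,-1,0,0,0,0,0,0,-1]'
```

```text
time_s: 17.82
ee_pos: [0.5189, 0.3267, 0.0577]
ee_rot: [-3.141, -0.0, 2.158]
contact_force: [-0.2, 0.1, -1.3]
finger_gap: 0.001
time_s: 18.08
ee_pos: [0.519, 0.3267, 0.0559]
ee_rot: [-3.141, -0.0, 2.159]
contact_force: [-1.1, -0.3, -0.2]
finger_gap: 0.002
time_s: 18.32
ee_pos: [0.5192, 0.3268, 0.0551]
ee_rot: [3.141, -0.0, 2.158]
contact_force: [-0.0, -0.4, 4.0]
finger_gap: -0.005
time_s: 18.58
ee_pos: [0.5192, 0.3268, 0.0551]
ee_rot: [3.141, -0.0, 2.158]
contact_force: [-2.5, -1.3, 12.2]
finger_gap: 0.0
```

```bash
python3 -m inch '[0,0,-0.07,0,0,0,-0.5,0,0,-0.04,0,0,0,0.1]'; python3 -c "
from h import *
todo([.5083,.2640,.1],2.156)"
```

```text
time_s: 18.82
ee_pos: [0.5197, 0.327, 0.1211]
ee_rot: [3.14, 0.0, 2.158]
contact_force: [0.1, -1.4, -0.1]
finger_gap: 0.419
pos [0.5197 0.327  0.1211] rot [3.1400e+00 2.0000e-04 2.1584e+00] shift mm [-46.1 -44.4  21.1] units [-0.0768 -0.0741  0.0351]
turn units [0.002  0.0002 0.003 ]
```

```bash
python3 -m inch '[-0.038,-0.037,0,0,0,0,0.1,-0.038,-0.037,0.03,0.001,0,0.003,0.1,0,0,0,0,0,0,0.1,0,0,0,0,0,0,0.1,0,0,0,0,0,0,0.1]';python3 -c "
from h import *
todo([.5083,.2640,.0445],2.156)
T,s=tool();np.save('T14.npy',T)
im=optics.camera('wrist');cv2.imwrite('pics/w14.png',im[:,:,::-1])
print(tool()[1]['ee_pos'])
"
```

```text
time_s: 19.45
ee_pos: [0.5078, 0.2658, 0.1019]
ee_rot: [3.141, -0.001, 2.158]
contact_force: [-0.5, 0.2, 0.1]
finger_gap: 0.551
pos [0.5078 0.2658 0.1019] rot [ 3.1410e+00 -5.0000e-04  2.1578e+00] shift mm [-1.8 -0.6 57.4] units [-0.0029 -0.001   0.0957]
turn units [ 0.0007 -0.0007  0.0023]
[0.50772673 0.26559782 0.10191317]
```

View pics/w14.png

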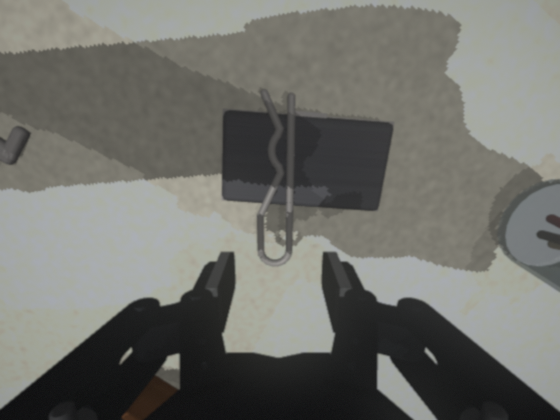

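Run:
```python
from h import *
T=np.load('T14.npy'); Ti=np.linalg.inv(T)
crop('pics/w14.png','pics/w14c.png',210,80,110,195,3)
f=lambda u,v:(Ti@np.r_[onz('wrist',u,v,.0325,T),1])[:3].round(4)
for n,u,v in (('tip',292,94),('leg',291,215),('lw',260.5,225),('rw',290.5,225),('end',275,265)): print(n,f(u,v))
```

```text
tip [0.0913 0.0094 0.0695]
leg [0.0137 0.0099 0.0694]
lw [ 0.0064 -0.0112  0.0694]
rw [0.0064 0.0096 0.0694]
end [-0.0247 -0.0012  0.0694]
```

View pics/w14c.png

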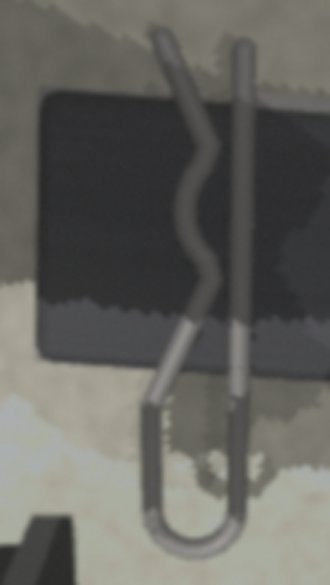

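```bash
python3 -m inch '[-0.004,-0.0013,0.03,0,0,0,0.1,0,0,0.045,0,0,0,0.1,0,0,0.02,0,0,0,0.1,0,0,0,0,0,0,0.1,0,0,0,0,0,0,0.1]';python3 -c "
from h import *
todo([.5083,.2640,.0445],2.156)
im=optics.camera('wrist');cv2.imwrite('pics/w15.png',im[:,:,::-1])
"
```

```text
time_s: 20.12
ee_pos: [0.5085, 0.2618, 0.0451]
ee_rot: [-3.142, 0.0, 2.156]
contact_force: [-0.1, -0.6, 1.0]
finger_gap: 0.549
pos [0.5085 0.2618 0.0451] rot [-3.1415e+00  2.0000e-04  2.1561e+00] shift mm [1.9 1.  0.6] units [0.0032 0.0017 0.0009]
turn units [-0.0001  0.0002  0.0002]
```

View pics/w15.png

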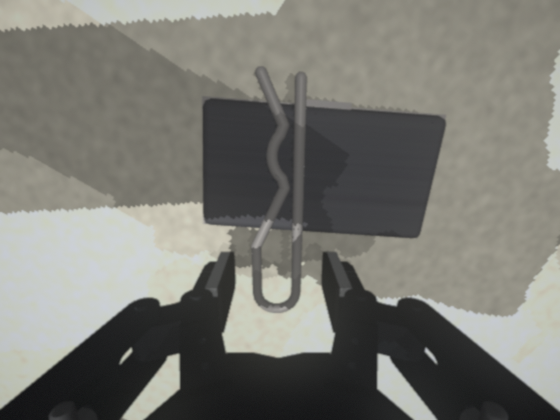

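```bash
python3 -m inch '[0,0,0,0,0,0,-0.2,0,0,0,0,0,0,-0.4,0,0,0,0,0,0,-0.7,0,0,0,0,0,0,-0.7,0,0,0,0,0,0,-0.7]' 60;python3 -c "
from h import *
todo([.5083,.2640,.0445],2.156)
im=optics.camera('wrist');cv2.imwrite('pics/w16.png',im[:,:,::-1])
"
```

```text
time_s: 20.8
ee_pos: [0.5082, 0.2619, 0.045]
ee_rot: [-3.141, -0.0, 2.156]
contact_force: [-0.0, -1.3, 3.6]
finger_gap: 0.266
pos [0.5082 0.2619 0.045 ] rot [-3.1412e+00 -1.0000e-04  2.1562e+00] shift mm [1.7 1.2 0.5] units [0.0029 0.0021 0.0008]
turn units [-0.0005 -0.0001  0.0002]
```

View pics/w16.png

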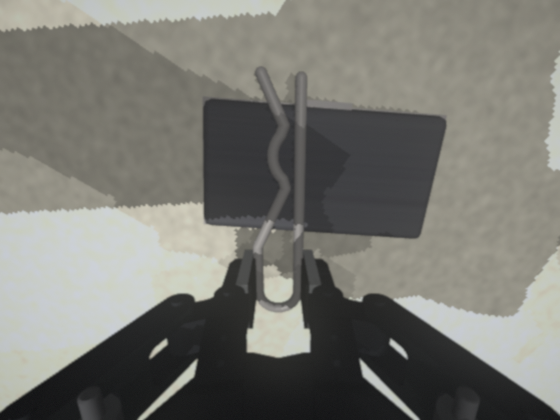

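Run:
```python
from h import *
T,s=tool(); Ti=np.linalg.inv(T); crop('pics/w16.png','pics/w16c.png',240,60,80,260,2.2)
crop('pics/w16.png','pics/w16d.png',245,60,70,60,8)
f=lambda u,v:(Ti@np.r_[onz('wrist',u,v,.0325,T),1])[:3].round(4)
for n,u,v in (('tip',301.5,72),('leg',301,100),('leg',299.3,180),('leg',298,220),('end',278,309)): print(n,f(u,v))
```

```text
tip [0.0958 0.0106 0.0124]
leg [0.0849 0.0106 0.0124]
leg [0.0503 0.0107 0.0124]
leg [0.0307 0.0105 0.0124]
end [-0.02    0.0009  0.0124]
```

View pics/w16d.png

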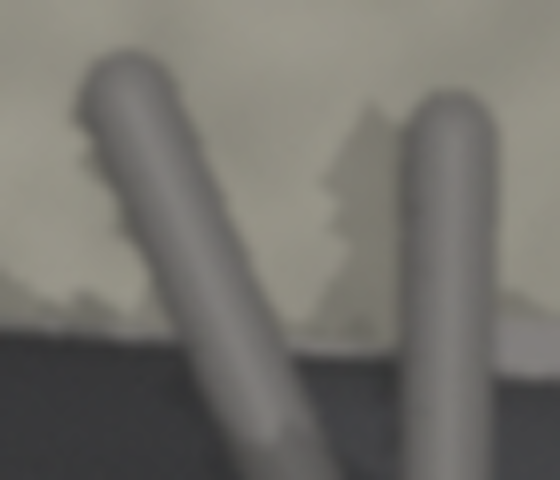

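View pics/w16c.png

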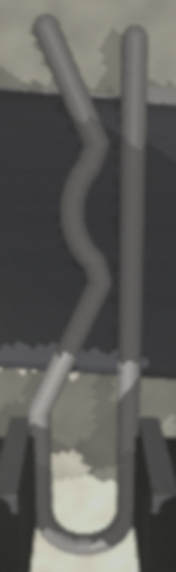

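```bash
python3 -m inch '[0,0,-0.03,0,0,0,-0.7,0,0,-0.09,0,0,0,-0.7,0,0,-0.09,0,0,0,-0.7,0,0,-0.07,0,0,0,-0.7,-0.071,-0.054,0,0,0,0,-0.7,-0.071,-0.054,0,0,0,0,-0.7,-0.071,-0.054,0,0,0,0,-0.7,-0.071,-0.054,0,0,0,0,-0.7,-0.071,-0.054,0,0,0,0,-0.7,-0.071,-0.054,0,0,0,0,-0.7,-0.071,-0.054,0,0,0,0,-0.7]' && python3 -m inch '[0,0,0,0,0,0.206,-0.7,0,0,0,0,0,0.206,-0.7,0,0,0,0,0,0.206,-0.7,0,0,0,0,0,0.206,-0.7,0,0,0,0,0,0.206,-0.7,0,0,0,0,0,0,-0.7,0,0,0,0,0,0,-0.7]'; python3 -c "
from h import *
todo([.4833,-.1137,.1371],1.345)
T,s=tool();np.save('T17.npy',T);print(s['joint_pos'])
im=optics.camera('wrist');cv2.imwrite('pics/w17.png',im[:,:,::-1])
print(tool()[1]['ee_pos'])
"
```

```text
time_s: 22.22
ee_pos: [0.4836, -0.1137, 0.2137]
ee_rot: [-3.141, 0.001, 2.156]
contact_force: [1.1, -0.4, -0.2]
finger_gap: 0.262
time_s: 23.1
ee_pos: [0.4839, -0.1119, 0.2132]
ee_rot: [-3.141, 0.0, 1.35]
contact_force: [0.0, -0.6, -0.4]
finger_gap: 0.264
pos [ 0.4839 -0.1119  0.2132] rot [-3.1413e+00  3.0000e-04  1.3500e+00] shift mm [-1.9 -0.2 76.1] units [-0.0031 -0.0003  0.1269]
turn units [-0.0004  0.0004  0.0064]
[-0.18870332  0.52278849  0.52590715  1.99455987 -0.38796447  0.72305084
  0.35392911]
[ 0.48389728 -0.11194367  0.21313804]
```

View pics/w17.png

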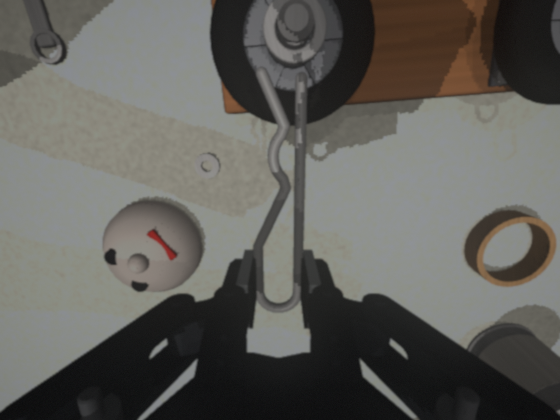

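Run:
```python
from h import *
crop('pics/w17.png','pics/w17c.png',245,0,100,100,6)
```

```text
(no output)
```

View pics/w17c.png

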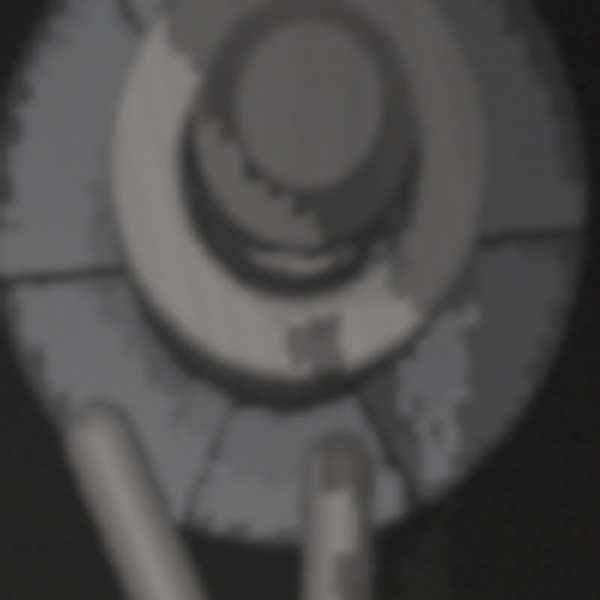

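Run:
```python
from h import *
T=np.load('T17.npy'); Ti=np.linalg.inv(T)
p=onz('wrist',296.7,17.4,.1366,T); print('axle',p.round(4),'tool',(Ti@np.r_[p,1]).round(4))
p=onz('wrist',295,25.8,.116,T); print('collar',p.round(4),'tool',(Ti@np.r_[p,1]).round(4))  # outer x112..487
w=T[2,3]-.0125
for u,v in ((301.3,72),(300.2,120),(298.5,200)): q=onz('wrist',u,v,w,T); print('leg',(Ti@np.r_[q,1]).round(4))
```

```text
axle [0.5241 0.0165 0.1366] tool [0.1341 0.0111 0.0766 1.    ]
collar [0.5244 0.0176 0.116 ] tool [0.1352 0.0113 0.0972 1.    ]
leg [0.0962 0.0098 0.0125 1.    ]
leg [0.0772 0.0098 0.0125 1.    ]
leg [0.0411 0.0099 0.0125 1.    ]
```

```bash
python3 -m inch '[0,0.001,0.04,0,0,0.006,-0.7,0,0,0.05,0,0,0,-0.7,0,0,0.036,0,0,0,-0.7,0,0,0,0,0,0,-0.7,0,0,0,0,0,0,-0.7]'; python3 -c "
from h import *
todo([.4833,-.1137,.1371],1.345)
T,s=tool();np.save('T18.npy',T)
im=optics.camera('wrist');cv2.imwrite('pics/w18.png',im[:,:,::-1])
crop('pics/w18.png','pics/w18c.png',235,0,110,100,6)
im=optics.camera('scene');cv2.imwrite('pics/s18.png',im[:,:,::-1])
crop('pics/s18.png','pics/s18c.png',290,150,80,70,8)
"
```

```text
time_s: 23.78
ee_pos: [0.4849, -0.1126, 0.138]
ee_rot: [3.141, 0.001, 1.343]
contact_force: [-0.7, 0.2, -0.3]
finger_gap: 0.263
pos [ 0.4849 -0.1126  0.138 ] rot [3.1411e+00 5.0000e-04 1.3427e+00] shift mm [-1.5 -1.3  0.9] units [-0.0025 -0.0022  0.0015]
turn units [ 0.0007  0.0007 -0.0029]
```

View pics/w18c.png

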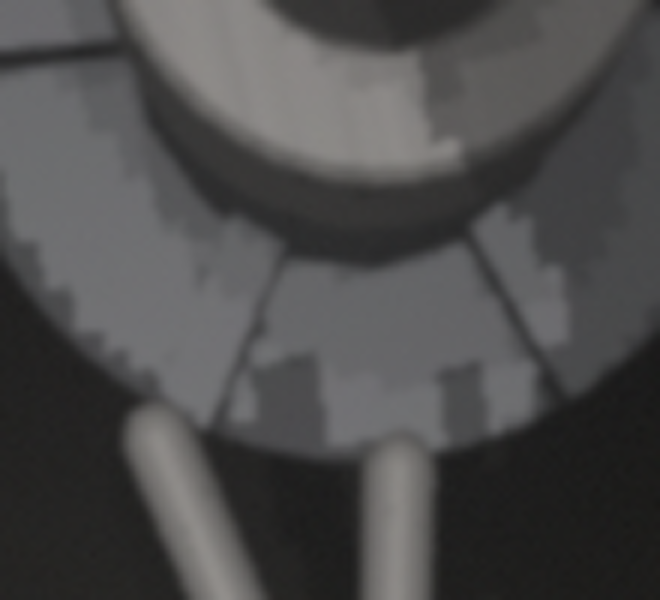

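View pics/s18c.png

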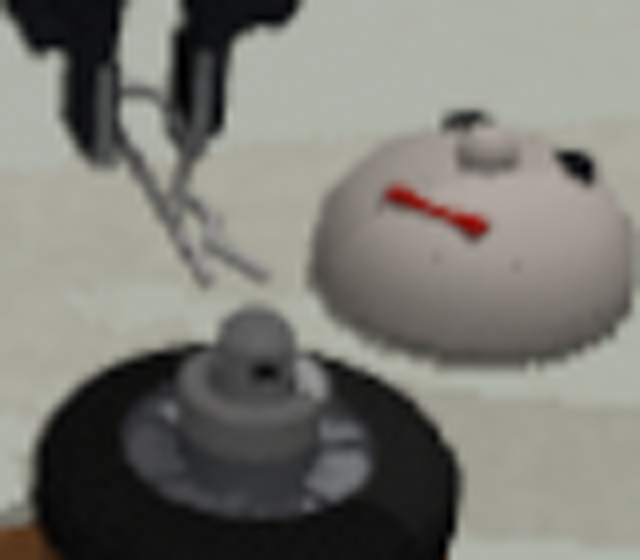

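Run:
```python
from h import *
T=np.load('T18.npy'); Ti=np.linalg.inv(T)
for u in (297.5,298.5): p=onz('wrist',u,29.5,.116,T); print('collar near pt',(Ti@np.r_[p,1]).round(4))
for y in (60,100,140):
  pass
for u,v in ((301.7,73),): q=onz('wrist',u,v,T[2,3]-.0125,T); print('leg',(Ti@np.r_[q,1]).round(4),q)
ax=np.array([.5241,.0167,.1246]);print('axle tool',(Ti@np.r_[ax,1]).round(4))
```

```text
collar near pt [0.1141 0.0084 0.0219 1.    ]
collar near pt [0.1141 0.0089 0.0219 1.    ]
leg [0.0958 0.01   0.0125 1.    ] [ 0.51628659 -0.02145982  0.12548253]
axle tool [0.1348 0.0089 0.0133 1.    ]
```

```bash
python3 -m inch '[0,-0.0018,0.0012,0,0,0,-0.7,0,0,0,0,0,0,-0.7,0,0,0,0,0,0,-0.7]'; python3 -c "
from h import *
T,s=tool(); Ti=np.linalg.inv(T); print((Ti@np.r_[.5241,.0167,.1246,1]).round(4), s['ee_pos'],s['ee_rot'])"
```

```text
time_s: 24.25
ee_pos: [0.4835, -0.1119, 0.1367]
ee_rot: [-3.141, 0.001, 1.343]
contact_force: [-0.2, 0.2, -0.4]
finger_gap: 0.268
[0.1345 0.0105 0.012  1.    ] [ 0.48349342 -0.11190441  0.13671149] [-3.14129167e+00  5.20167976e-04  1.34267521e+00]
```

```bash
python3 -m inch '[0,0,0,0,0,0,-0.7]'; python3 -m inch '[0.01,0,0,0,0,0,-0.7,0.01,0,0,0,0,0,-0.7,0,0,0,0,0,0,-0.7,0,0,0,0,0,0,-0.7]'; python3 -c "
from h import *
T,s=tool(); Ti=np.linalg.inv(T); print((Ti@np.r_[.5241,.0167,.1246,1]).round(4), s['ee_pos'],s['ee_rot'])
np.save('T19.npy',T)
im=optics.camera('wrist');cv2.imwrite('pics/w19.png',im[:,:,::-1])
crop('pics/w19.png','pics/w19c.png',235,0,110,100,6)
print(tool()[1]['ee_pos'])"
```

```text
time_s: 24.38
ee_pos: [0.4834, -0.112, 0.1366]
ee_rot: [-3.141, 0.001, 1.343]
contact_force: [0.4, 0.4, -0.0]
finger_gap: 0.262
time_s: 24.88
ee_pos: [0.4861, -0.1002, 0.1365]
ee_rot: [-3.141, 0.001, 1.343]
contact_force: [-0.4, 0.1, -0.4]
finger_gap: 0.264
[0.1225 0.0106 0.0118 1.    ] [ 0.48613033 -0.10023632  0.13652947] [-3.14100838e+00  7.53577281e-04  1.34277300e+00]
[ 0.48608548 -0.10035972  0.13653768]
```

View pics/w19c.png

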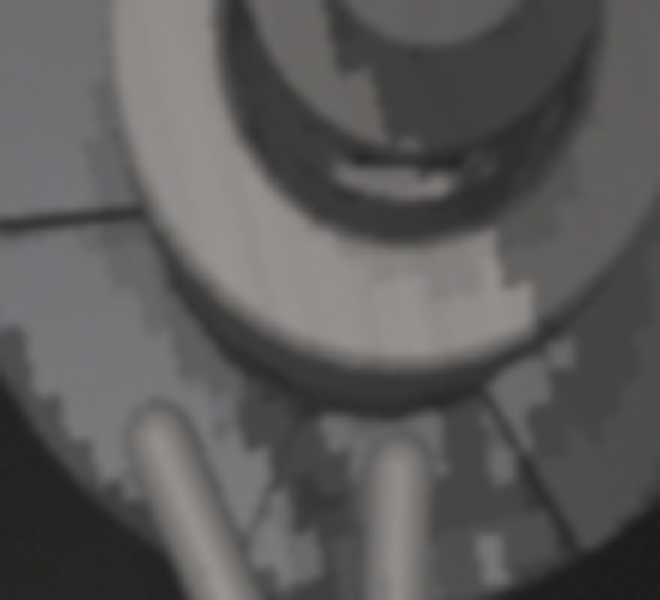

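Run:
```python
from h import *
T=np.load('T19.npy'); Ti=np.linalg.inv(T)
g=lambda u,v,z:(Ti@np.r_[onz('wrist',u,v,z,T),1]).round(4)[:3]
print('top near edge',g(235+432/6,45/6,.1366))
print('shoulder L/R',g(235+232/6,0,.13),g(235+600/6,0,.13))
print('bore near',g(235+405/6,240/6,.116))
print('collar near',g(235+395/6,362/6,.116), 'LR',g(235+115/6,50/6,.116),g(235+662/6,170/6,.116))
print('leg',g(235+399/6,72.5,T[2,3]-.0125))
```

```text
top near edge [ 0.1153  0.0103 -0.0002]
shoulder L/R [ 0.1197 -0.0015  0.0064] [0.1197 0.0212 0.0064]
bore near [0.1098 0.0106 0.0204]
collar near [0.1019 0.0101 0.0204] LR [ 0.1214 -0.0098  0.0204] [0.1141 0.0285 0.0204]
leg [0.096  0.0099 0.0124]
```

```bash
python3 -m inch '[0.008,0.0004,-0.001,0,0,0,-0.7,0.01,0,0,0,0,0,-0.7,0,0,0,0,0,0,-0.7,0,0,0,0,0,0,-0.7]'; python3 -c "
from h import *
T,s=tool(); Ti=np.linalg.inv(T); print((Ti@np.r_[.5241,.0167,.1246,1]).round(4))"
python3 -m inch '[0.004,0,0,0,0,0,-0.7,0,0,0,0,0,0,-0.7]';python3 -m inch '[0.004,0,0,0,0,0,-0.7,0,0,0,0,0,0,-0.7]'
```

```text
time_s: 25.42
ee_pos: [0.4888, -0.0898, 0.1371]
ee_rot: [-3.141, 0.001, 1.343]
contact_force: [0.3, 0.5, -1.2]
finger_gap: 0.264
[0.1117 0.0103 0.0125 1.    ]
time_s: 25.68
ee_pos: [0.4893, -0.0873, 0.1371]
ee_rot: [-3.141, 0.0, 1.343]
contact_force: [-0.4, 0.8, -0.6]
finger_gap: 0.262
time_s: 25.92
ee_pos: [0.4899, -0.0849, 0.1371]
ee_rot: [-3.141, 0.0, 1.343]
contact_force: [-0.5, -0.2, -1.0]
finger_gap: 0.259
```

```bash
for i in 1; do python3 -m inch '[0.002,0,0,0,0,0,-0.7,0,0,0,0,0,0,-0.7]';python3 -m inch '[0.002,0,0,0,0,0,-0.7,0,0,0,0,0,0,-0.7]'; done; python3 -c "
from h import *
T,s=tool();np.save('T20.npy',T)
im=optics.camera('wrist');cv2.imwrite('pics/w20.png',im[:,:,::-1])
crop('pics/w20.png','pics/w20c.png',235,0,110,100,6)"
```

```text
time_s: 26.18
ee_pos: [0.4902, -0.0839, 0.1371]
ee_rot: [-3.141, 0.001, 1.343]
contact_force: [-0.4, 0.4, -0.9]
finger_gap: 0.264
time_s: 26.42
ee_pos: [0.4905, -0.0827, 0.1371]
ee_rot: [-3.141, 0.001, 1.343]
contact_force: [0.7, -0.4, -1.0]
finger_gap: 0.261
```

View pics/w20c.png

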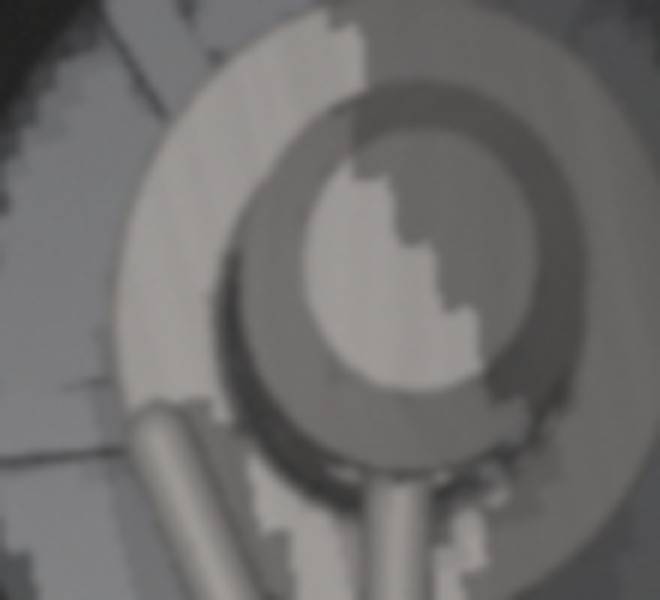

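```bash
python3 -m inch '[0.003,0,0,0,0,0,-0.7,0.003,0,0,0,0,0,-0.7,0,0,0,0,0,0,-0.7]';python3 -m inch '[0.003,0,0,0,0,0,-0.7,0.003,0,0,0,0,0,-0.7,0,0,0,0,0,0,-0.7]'; python3 -c "
from h import *
T,s=tool(); Ti=np.linalg.inv(T); print((Ti@np.r_[.5241,.0167,.1246,1]).round(4))"
```

```text
time_s: 26.85
ee_pos: [0.4913, -0.079, 0.1371]
ee_rot: [-3.141, 0.0, 1.343]
contact_force: [0.4, 0.1, -1.3]
finger_gap: 0.264
time_s: 27.22
ee_pos: [0.4921, -0.0755, 0.1371]
ee_rot: [-3.141, 0.0, 1.343]
contact_force: [0.9, 0.5, -0.4]
finger_gap: 0.266
[0.0971 0.0103 0.0125 1.    ]
```

```bash
python3 -m inch '[0.003,0,0,0,0,0,-0.7,0.003,0,0,0,0,0,-0.7,0,0,0,0,0,0,-0.7]';python3 -m inch '[0.003,0,0,0,0,0,-0.7,0.003,0,0,0,0,0,-0.7,0,0,0,0,0,0,-0.7]'; python3 -m inch '[0.003,0,0,0,0,0,-0.7,0.003,0,0,0,0,0,-0.7,0,0,0,0,0,0,-0.7]';python3 -c "
from h import *
T,s=tool(); Ti=np.linalg.inv(T); print((Ti@np.r_[.5241,.0167,.1246,1]).round(4))
im=optics.camera('wrist');cv2.imwrite('pics/w21.png',im[:,:,::-1])
crop('pics/w21.png','pics/w21c.png',235,30,110,100,6)"
```

```text
time_s: 27.6
ee_pos: [0.4929, -0.072, 0.1371]
ee_rot: [-3.141, 0.0, 1.343]
contact_force: [-0.1, 0.0, -1.0]
finger_gap: 0.26
time_s: 27.98
ee_pos: [0.4933, -0.0686, 0.137]
ee_rot: [-3.14, 0.001, 1.343]
contact_force: [-2.0, 0.5, -1.4]
finger_gap: 0.266
time_s: 28.35
ee_pos: [0.4939, -0.0657, 0.137]
ee_rot: [-3.14, 0.001, 1.342]
contact_force: [-3.0, -3.4, -1.0]
finger_gap: 0.262
[0.0871 0.0108 0.0122 1.    ]
```

View pics/w21c.png

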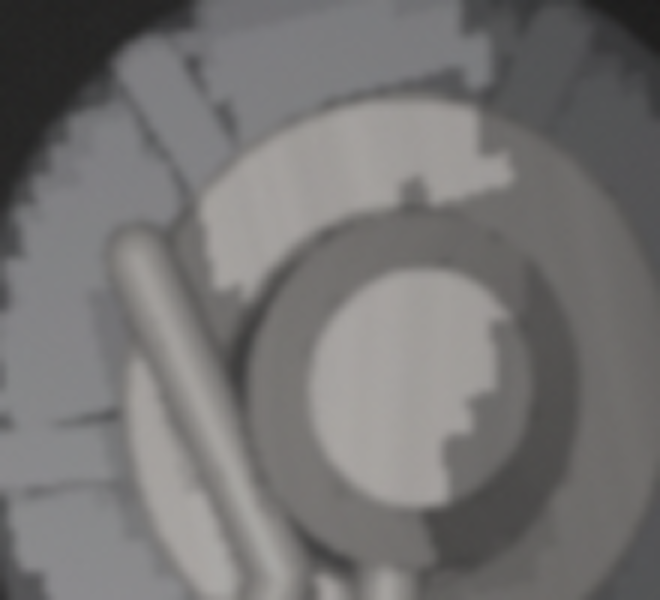

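```bash
for k in 1; do python3 -m inch '[0.003,0,0,0,0,0,-0.7,0,0,0,0,0,0,-0.7]';python3 -m inch '[0.003,0,0,0,0,0,-0.7,0,0,0,0,0,0,-0.7]'; python3 -m inch '[0.002,0,0,0,0,0,-0.7,0,0,0,0,0,0,-0.7]'; done;python3 -c "
from h import *
T,s=tool(); Ti=np.linalg.inv(T); print((Ti@np.r_[.5241,.0167,.1246,1]).round(4))"
```

```text
time_s: 28.65
ee_pos: [0.4943, -0.0642, 0.137]
ee_rot: [-3.14, 0.002, 1.342]
contact_force: [-3.6, -3.7, -0.4]
finger_gap: 0.263
time_s: 28.9
ee_pos: [0.4945, -0.0632, 0.137]
ee_rot: [-3.14, 0.003, 1.341]
contact_force: [-4.7, -6.2, -1.6]
finger_gap: 0.263
time_s: 29.15
ee_pos: [0.4947, -0.0618, 0.137]
ee_rot: [-3.14, 0.002, 1.341]
contact_force: [-2.9, -4.5, -1.2]
finger_gap: 0.262
[0.0831 0.0108 0.0122 1.    ]
```

```bash
python3 -m inch '[0.002,0,0,0,0,0,-0.7,0,0,0,0,0,0,-0.7]';python3 -m inch '[0.002,0,0,0,0,0,-0.7,0,0,0,0,0,0,-0.7]'; python3 -m inch '[0.002,0,0,0,0,0,-0.7,0,0,0,0,0,0,-0.7]';python3 -c "
from h import *
T,s=tool(); Ti=np.linalg.inv(T); print((Ti@np.r_[.5241,.0167,.1246,1]).round(4))"
```

```text
time_s: 29.4
ee_pos: [0.4949, -0.0608, 0.137]
ee_rot: [-3.14, 0.002, 1.341]
contact_force: [-3.9, -5.4, -0.8]
finger_gap: 0.267
time_s: 29.65
ee_pos: [0.495, -0.0602, 0.137]
ee_rot: [-3.14, 0.003, 1.341]
contact_force: [-5.5, -7.1, -0.8]
finger_gap: 0.261
time_s: 29.9
ee_pos: [0.4951, -0.0599, 0.137]
ee_rot: [-3.14, 0.004, 1.34]
contact_force: [-5.2, -8.8, -0.6]
finger_gap: 0.263
[0.0812 0.0108 0.012  1.    ]
```

```bash
python3 -m inch '[0.002,0,0,0,0,0,-0.7,0,0,0,0,0,0,-0.7]';python3 -c "
from h import *
T,s=tool(); Ti=np.linalg.inv(T); print((Ti@np.r_[.5241,.0167,.1246,1]).round(4), s['contact_force'])
im=optics.camera('wrist');cv2.imwrite('pics/w22.png',im[:,:,::-1])
crop('pics/w22.png','pics/w22c.png',235,30,110,100,6)"
```

```text
time_s: 30.15
ee_pos: [0.4956, -0.0574, 0.1369]
ee_rot: [-3.14, 0.002, 1.341]
contact_force: [-3.9, -4.5, -1.5]
finger_gap: 0.264
[0.0787 0.0108 0.0121 1.    ] [-3.93399027 -4.46435088 -1.51599448]
```

View pics/w22c.png

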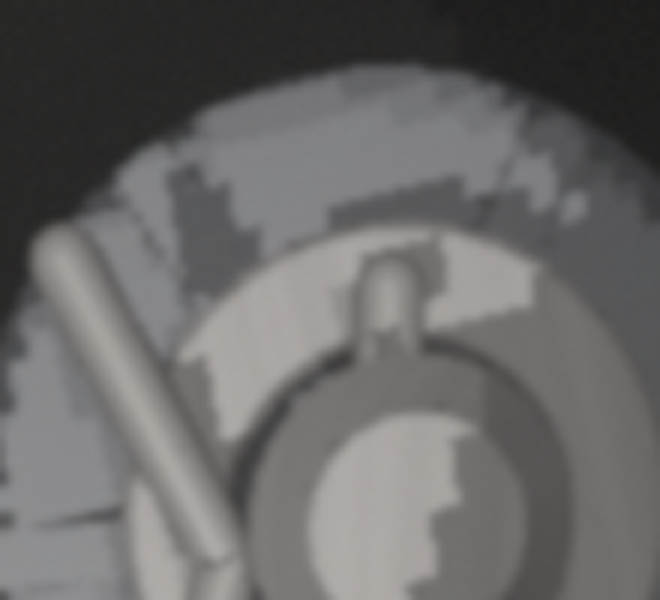

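```bash
python3 -m inch '[0.0025,0,0,0,0,0,-0.7,0,0,0,0,0,0,-0.7]';python3 -m inch '[0.0025,0,0,0,0,0,-0.7,0,0,0,0,0,0,-0.7]'; python3 -m inch '[0.0025,0,0,0,0,0,-0.7,0,0,0,0,0,0,-0.7]';python3 -c "
from h import *
T,s=tool(); Ti=np.linalg.inv(T); print((Ti@np.r_[.5241,.0167,.1246,1]).round(4))"
```

```text
time_s: 30.45
ee_pos: [0.4962, -0.055, 0.1369]
ee_rot: [-3.14, 0.001, 1.342]
contact_force: [-3.2, -3.2, -1.1]
finger_gap: 0.26
time_s: 30.7
ee_pos: [0.4968, -0.053, 0.1369]
ee_rot: [-3.14, 0.001, 1.342]
contact_force: [-2.8, -3.9, -0.2]
finger_gap: 0.265
time_s: 30.95
ee_pos: [0.4974, -0.0507, 0.137]
ee_rot: [-3.14, -0.0, 1.343]
contact_force: [-3.0, -0.6, -1.2]
finger_gap: 0.264
[0.0717 0.0109 0.0124 1.    ]
```

```bash
python3 -m inch '[0.003,0,0,0,0,0,-0.7,0,0,0,0,0,0,-0.7]';python3 -m inch '[0.003,0,0,0,0,0,-0.7,0,0,0,0,0,0,-0.7]'; python3 -m inch '[0.0025,0,0,0,0,0,-0.7,0,0,0,0,0,0,-0.7]';python3 -c "
from h import *
T,s=tool(); Ti=np.linalg.inv(T); print((Ti@np.r_[.5241,.0167,.1246,1]).round(4))
im=optics.camera('wrist');cv2.imwrite('pics/w23.png',im[:,:,::-1])
crop('pics/w23.png','pics/w23c.png',235,30,110,140,4.2)"
```

```text
time_s: 31.2
ee_pos: [0.4979, -0.0488, 0.137]
ee_rot: [-3.14, -0.0, 1.343]
contact_force: [-2.9, 0.2, -0.8]
finger_gap: 0.263
time_s: 31.45
ee_pos: [0.4985, -0.047, 0.137]
ee_rot: [-3.14, -0.0, 1.343]
contact_force: [-3.8, 1.3, -0.6]
finger_gap: 0.264
time_s: 31.7
ee_pos: [0.4988, -0.046, 0.1371]
ee_rot: [-3.141, -0.0, 1.343]
contact_force: [-4.3, 0.8, -0.2]
finger_gap: 0.267
[0.0668 0.0105 0.0125 1.    ]
```

View pics/w23c.png

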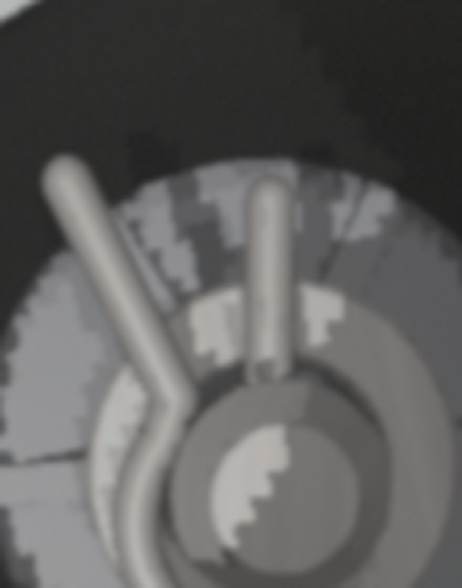

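```bash
python3 -m inch '[0.002,0,0,0,0,0,-0.7,0,0,0,0,0,0,-0.7]';python3 -m inch '[0.002,0,0,0,0,0,-0.7,0,0,0,0,0,0,-0.7]'; python3 -m inch '[0.002,0,0,0,0,0,-0.7,0,0,0,0,0,0,-0.7]';python3 -c "
from h import *
T,s=tool(); Ti=np.linalg.inv(T); print((Ti@np.r_[.5241,.0167,.1246,1]).round(4))
np.save('T24.npy',T)
im=optics.camera('wrist');cv2.imwrite('pics/w24.png',im[:,:,::-1])
crop('pics/w24.png','pics/w24c.png',235,30,110,140,4.2)"
```

```text
time_s: 32.0
ee_pos: [0.4993, -0.0449, 0.1371]
ee_rot: [-3.141, 0.0, 1.343]
contact_force: [-4.0, 1.0, -1.1]
finger_gap: 0.264
time_s: 32.25
ee_pos: [0.4996, -0.044, 0.1371]
ee_rot: [-3.141, 0.0, 1.343]
contact_force: [-3.5, 1.7, -0.3]
finger_gap: 0.263
time_s: 32.5
ee_pos: [0.4999, -0.0429, 0.1371]
ee_rot: [-3.141, 0.0, 1.343]
contact_force: [-3.2, 0.7, -1.1]
finger_gap: 0.264
[0.0636 0.0101 0.0125 1.    ]
```

View pics/w24c.png

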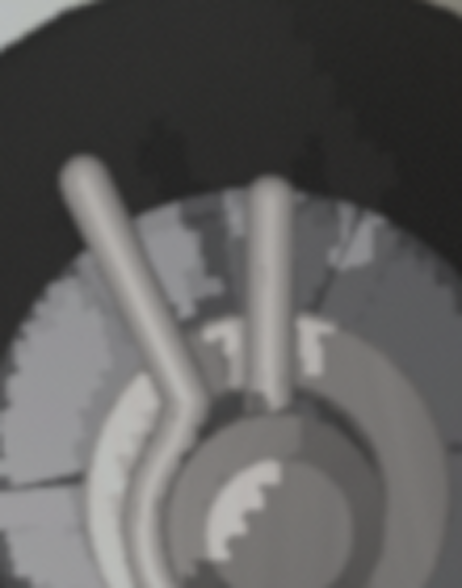

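```bash
python3 -m inch '[0.002,0,0,0,0,0,-0.7,0,0,0,0,0,0,-0.7]';python3 -m inch '[0.002,0,0,0,0,0,-0.7,0,0,0,0,0,0,-0.7]'; python3 -c "
from h import *
T,s=tool(); Ti=np.linalg.inv(T); print((Ti@np.r_[.5241,.0167,.1246,1]).round(4))
np.save('T25.npy',T)
im=optics.camera('wrist');cv2.imwrite('pics/w25.png',im[:,:,::-1])
crop('pics/w25.png','pics/w25c.png',235,30,110,160,3.7)"
```

```text
time_s: 32.8
ee_pos: [0.4999, -0.0422, 0.1371]
ee_rot: [-3.141, 0.001, 1.342]
contact_force: [-3.1, -0.4, -0.5]
finger_gap: 0.267
time_s: 33.05
ee_pos: [0.4998, -0.0414, 0.1371]
ee_rot: [-3.141, 0.002, 1.342]
contact_force: [-4.9, -1.5, -1.2]
finger_gap: 0.261
[0.0621 0.0105 0.0123 1.    ]
```

View pics/w25c.png

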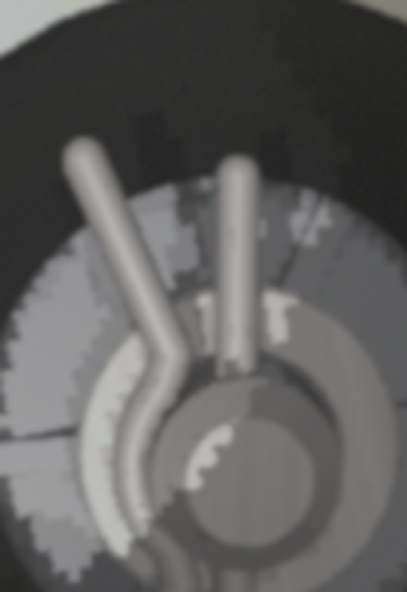

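```bash
python3 -m inch '[0,-0.0008,0,0,0,0,-0.7,0,0,0,0,0,0,-0.3,0,0,0,0,0,0,-0.1,0,0,0,0,0,0,0.1,0,0,0,0,0,0,0.1]' 20; python3 -c "
from h import *
T,s=tool(); np.save('T26.npy',T)
im=optics.camera('wrist');cv2.imwrite('pics/w26.png',im[:,:,::-1])
crop('pics/w26.png','pics/w26c.png',205,30,150,300,2)"
```

```text
time_s: 33.72
ee_pos: [0.5002, -0.0405, 0.1372]
ee_rot: [3.141, 0.0, 1.343]
contact_force: [0.6, -0.5, 0.8]
finger_gap: 0.554
```

View pics/w26c.png

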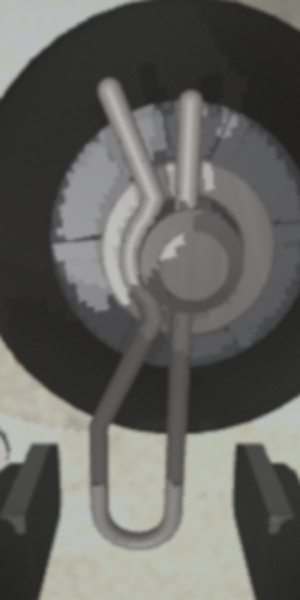

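```bash
python3 -m inch '[0,0,-0.02,0,0,0,0.1,0,0,-0.06,0,0,0,0.1,0,0,-0.08,0,0,0,0.1,-0.05,0,0,0,0,0,0.1,0,0,0,0,0,0,0.1,0,0,0,0,0,0,0.1]'; python3 -c "
from h import *
T,s=tool(); np.save('T27.npy',T)
im=optics.camera('wrist');cv2.imwrite('pics/w27.png',im[:,:,::-1])
im=optics.camera('scene');cv2.imwrite('pics/s27.png',im[:,:,::-1])
crop('pics/w27.png','pics/w27c.png',205,0,150,200,3)
crop('pics/s27.png','pics/s27c.png',280,150,90,80,7)"
```

```text
time_s: 34.52
ee_pos: [0.493, -0.0693, 0.2333]
ee_rot: [-3.141, -0.0, 1.342]
contact_force: [0.3, -0.8, -0.1]
finger_gap: 0.551
```

View pics/w27c.png

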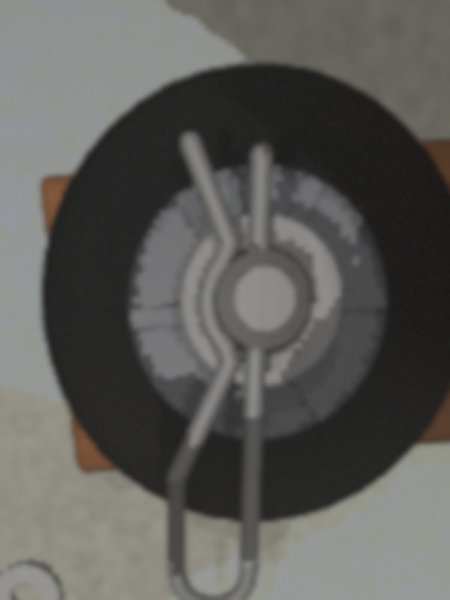

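View pics/s27c.png

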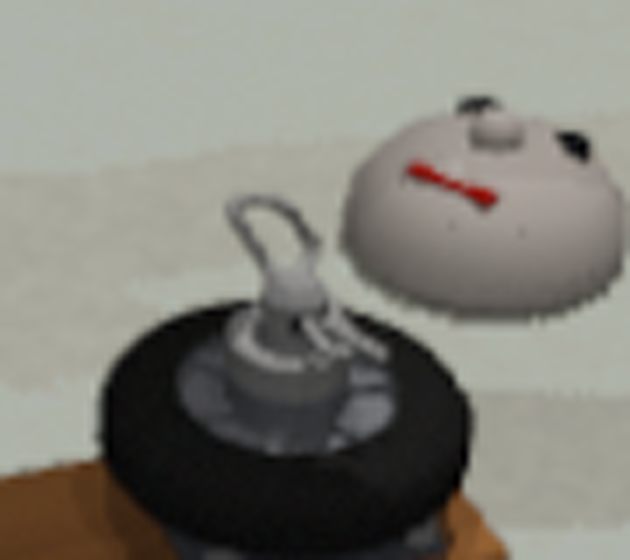

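Run:
```python
from h import *
T=np.load('T27.npy')
g=lambda x,y,z:onz('wrist',205+x/3,y/3,z,T)
a=g(264.5,298,.1366); t=g(262,142,.1246); e=g(212,601,.1246); s=g(190,132,.1246)
x=np.array([np.cos(1.343),np.sin(1.343),0]);y=np.array([-x[1],x[0],0])
for n,p in (('tip',t),('end',e),('sprung tip',s)): print(n,((p-a)@x).round(4),((p-a)@y).round(4))
print(a, 'tip-end',np.linalg.norm(t-e), tool()[1]['contact_force'])
# leg direction
b=g(251,540,.1246); d=t-b; print(np.arctan2(d[1],d[0]))
```

```text
tip 0.0348 0.0005
end -0.0767 0.0125
sprung tip 0.0369 0.0174
[0.52380796 0.01623927 0.1366    ] tip-end 0.1122103116623672 [ 0.38540566  0.70061575 -0.57203798]
1.32717938126676
```

Run:
```python
from h import *
T=np.eye(4);T[:3,:3]=R.from_euler('xyz',[-3.1412,-.0001,2.1562]).as_matrix();T[:3,3]=[.5082,.2619,.045];Ti=np.linalg.inv(T)
f=lambda u,v:(Ti@np.r_[onz('wrist',u,v,.0325,T),1])[:3].round(4)
print('closed baseline',f(261.2,66.3),f(301.2,71.5))
T=np.load('T27.npy');Ti=np.linalg.inv(T)
g=lambda x,y:(Ti@np.r_[onz('wrist',205+x/3,y/3,.1246,T),1])[:3].round(4)
print('now',g(190,132),g(262,142), 'loop outer L/R',g(177,540),g(251,540))
im=cv2.imread('pics/w27.png'); cv2.imwrite('pics/w27e.png',cv2.resize(im[30:220,240:320],None,fx=3.1,fy=3.1,interpolation=2))
```

```text
closed baseline [ 0.0984 -0.0068  0.0125] [0.0964 0.0097 0.0125]
now [ 0.1271 -0.0066  0.1087] [0.1251 0.0102 0.1087] loop outer L/R [ 0.0304 -0.011   0.1087] [0.0304 0.0088 0.1087]
```

View pics/w27e.png

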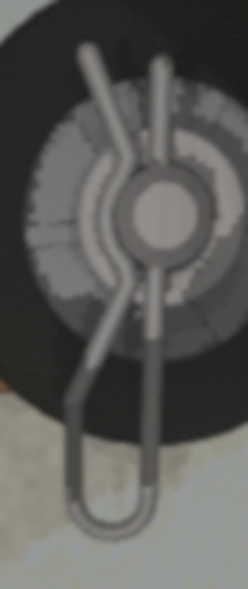

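```bash
python3 -c "
from rig import ctrl,status
print(ctrl.close_job()); s=status.get_state(); print(s['time_s'],s['contact_force'])"
```

```text
the job is handed in; nothing more can be done
None
the job is handed in; nothing more can be done
```

The collar is on the near hub and the hairpin clip is through the cross hole, hugging the axle. I handed the job in with the last pictures at about 34.6 s. No verdict came back, and the state read after hand-in was refused.

- **Collar:** it went over the near axle and met the hub at a tool height of 128.9 mm, against 129 mm expected, with about 11 N. The last wrist and scene pictures show it flat on the hub and round the axle.
- **Hole:** I touched the axle's end and then the tin's lid to get relative heights. That put the hole's centre at about 124.6 mm. The pictures alone had suggested 126 to 128 mm, and I went with the touch. A tilted wrist view gave the hole's direction as about 1.34 rad; rougher earlier estimates were 1.26 and 1.42 rad.
- **Clip:** it went in by roughly 1 mm steps with a peak force of about 10 N, the limit being 20 N. The force then dropped as the throat passed the axle.
- **Last checks:** the clip's tip stands 34.8 mm past the axle line (34 mm nominal). The spread of the legs is 16.8 mm against 16.5 mm when closed, so the leg is open by only about 0.004 rad. The gripper was clear and about 100 mm higher, with no contact force beyond noise. I judged the clip's droop only from its size in the picture, and it showed none to speak of.

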